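# Load the battery carrier and ratchet it into the test dock

## Robot

A 6-joint arm with a two-finger parallel gripper is mounted at the origin on the work surface. World frame = base frame: x ahead of the robot, y to its left, z up, the work surface at z = 0. Lengths are in m, angles in degrees, forces in N, time in s.
With the tool pointing down it reaches from about 0.35 to 0.875 m from the base axis. Payload 4.2 kg.
Tool frame: the origin (TCP) lies midway between the tips of the shut fingers; the grasp point (between the pads) lies 19 mm behind it; z points along the fingers, y is the direction in which the jaws open and shut (so a half turn about z gives the same grasp; the last joint's range is limited). The gripper opens to 87 mm and grips with 3 to 60 N. Pads are 19 mm wide; open, the fingers measure 117 mm over their backs; the gripper's body (75 mm by 190 mm) begins 51 mm behind the grasp point.
Start: joints at [-57.834, 22.042, 0.453, 0, -68.411, -14.817], TCP at [0.186, -0.597, 0.223] pointing down, gripper open.
Joint ranges: [-179.83, 179.83], [-69.29, 118.12], [-61.27, 80.66], [-181.25, 117.63], [-171.15, -9.14], [-177.46, 177.46]. Speed limits (degrees/s): [159.86, 159.86, 180, 180, 180, 180].

## Interface

Orientations are given as a 3x3 rotation matrix whose columns are the frame's x, y, z axes.
In Python, from station import r gives the robot as it stands.
- The arm moves only by the tool carry_out, never from a script. Its argument "steps" is a list of rows, each a list of 2 entries, a list of its own where there are three numbers: the shift along the tool's x, y, z in cm, then the turn about the tool's z in degrees. In form: [[[x, y, z], twist], ...]. A call has 1 to 20 rows; each row is the pose to reach, as a shift and turn from the pose measured when the call began, along the tool's axes at that moment; what a row does not reach only later rows make up. A row lasts 1/10 s, in which the tool goes at most 50 mm and 8.59 degrees, less where a joint would pass 70% of its speed; a pose out of reach is approached as far as the arm can. A call with a gripper value outside its range is refused whole. "gripper" is the gripper's target within -1 to 1 (fully open at 1, half-way at 0, shut at -1), set as the call begins (left out, the last holds). The fingers move at their own pace and stop on an object; the grip force is fixed at half the most. Time passes only in rows, so rows that repeat a pose let the fingers close. It gives the time, the measured TCP pose, the force and the opening at its end, in the units of the state.
- r.sense(): the state, without advancing time (a new reading comes with each control period).
- r.capture(name): name is "scene" or "top" or "wrist"; returns the picture (480x640x3 uint8, red, green, blue); there is no depth.
- r.calibration(name): a dict with "camera_matrix" (3x3 intrinsics, pixels), "world_from_camera" (4x4, takes a point from camera to world coordinates). Camera axes: x right, y up, looking along -z (the intrinsics and any distortion apply to the point x, -y, -z); pixel columns grow to the right and rows downward; lengths in m; the calibration is good to about 2 mm. A picture is of the moment at which its call begins: read the wrist's pose just before it. calibration takes no time and is no camera call; for the wrist camera it gives the pose at the moment of the call.
- r.finish_job(): hands the job in, once; it reports no verdict.
Trained networks look in the newest picture that a camera, given by its name, has taken for a name from the list of things; names that differ only in an ending like _2 or _b are one class to them, and where a whole thing is asked for, a point or a joint stands for the part that bears it (a point fixed in the world has none). Each returns a list of dicts, best first, with "confidence" (0 to 1); they miss things now and then, are a little off and sometimes report something else, mostly with a low value. They report only what shows in the picture. A call takes as long as a camera call. They do not tell look-alikes from the thing itself.
- r.cut_out(camera, target): "pixels" (480x640 bool, what is visible of it).
- r.place_of(camera, target): "centre" ([x, y, z] in m, in world coordinates, good to about 4 mm: a listed point, or the origin of a listed thing).
The state is a dict: "time_s": time; "joints": joint angles; "joint_velocities": joint speeds; "effort": joint torques, N m; "tcp_pos": TCP position; "ee_rot": TCP orientation; "wrist_force": force on the tool from outside, world axes, zero at the start; "moment": the same for the moment, N m; "gripper_width": opening from 0.0 (shut) to 1.0 (fully open).
Only numpy, scipy, OpenCV 4.12 (cv2) and the standard library are available. Lean on these libraries where they do the work, as an engineer would, in place of code of your own. Each camera call takes 0.05 s, during which the arm holds its last target. There are 200 camera calls.

## Task

With the carrier standing on the bench, lay every loose battery pack into it, one flat in each bay; only then lift the loaded carrier by its grip rail and set it down in the open bay of the test dock. Flip the ratchet's reversing lever over from opening to closing and work the handle back and forth until the jaw has clamped the carrier firmly against the fixed stop. Leave the multimeter where it lies.

Things in the scene. Friction and masses are not known exactly. Their poses are not given: they have to be found in the camera images.
- pack1_centre (a point): Loose battery pack: a block of four cells in dark blue shrink wrap with a black band, 70 x 37 x 37 mm, about 0.14 kg, lying on one of its long sides. This point is its centre (18.5 mm above what it lies on); its x axis runs along the 70 mm length. Two to four packs are present, the others read None.
- pack2_centre (a point): Loose battery pack: a block of four cells in dark blue shrink wrap with a black band, 70 x 37 x 37 mm, about 0.14 kg, lying on one of its long sides. This point is its centre (18.5 mm above what it lies on); its x axis runs along the 70 mm length. Two to four packs are present, the others read None.
- pack3_centre (a point): Loose battery pack: a block of four cells in dark blue shrink wrap with a black band, 70 x 37 x 37 mm, about 0.14 kg, lying on one of its long sides. This point is its centre (18.5 mm above what it lies on); its x axis runs along the 70 mm length. Two to four packs are present, the others read None.
- pack4_centre (a point): Loose battery pack: a block of four cells in dark blue shrink wrap with a black band, 70 x 37 x 37 mm, about 0.14 kg, lying on one of its long sides. This point is its centre (18.5 mm above what it lies on); its x axis runs along the 70 mm length. Two to four packs are present, the others read None.
- carrier: The carrier, a grey plastic tray 118 (its x) x 178 mm (its y), loose, 0.25 kg. Origin: centre of its underside, z up. Floor 5 mm thick, outer walls 12 mm high. A panel 8 mm thick and 50 mm high stands along x at y = 0, with the grip rail over it. At each end, x = +/-59 mm, an end post 30 mm wide, 50 mm high, with a brass pad meets the dock's stop or jaw. It may go in either way round.
- carrier_grip (a point): Centre of the carrier's black grip rail, 66 mm above the carrier's underside (axes as the carrier's). The rail is 92 mm long along x, 12 mm wide in y and 12 mm high, carried by two posts near its ends. The panel top is 10 mm below it; packs in the bays reach 42 mm above the underside.
- bay1 (a point): One of the carrier's four bays: where a pack's centre lies when it is home, 23.5 mm above the carrier's underside, axes as the carrier's (bays are at x = +/-33.5, y = +/-48 mm). The bay is 43 mm in x by 76 mm in y, closed in by ribs and walls 7 mm above its floor; the pack lies in it with its length along y. Any pack suits any bay; neighbours across x have 30 mm between them.
- bay2 (a point): One of the carrier's four bays: where a pack's centre lies when it is home, 23.5 mm above the carrier's underside, axes as the carrier's (bays are at x = +/-33.5, y = +/-48 mm). The bay is 43 mm in x by 76 mm in y, closed in by ribs and walls 7 mm above its floor; the pack lies in it with its length along y. Any pack suits any bay; neighbours across x have 30 mm between them.
- bay3 (a point): One of the carrier's four bays: where a pack's centre lies when it is home, 23.5 mm above the carrier's underside, axes as the carrier's (bays are at x = +/-33.5, y = +/-48 mm). The bay is 43 mm in x by 76 mm in y, closed in by ribs and walls 7 mm above its floor; the pack lies in it with its length along y. Any pack suits any bay; neighbours across x have 30 mm between them.
- bay4 (a point): One of the carrier's four bays: where a pack's centre lies when it is home, 23.5 mm above the carrier's underside, axes as the carrier's (bays are at x = +/-33.5, y = +/-48 mm). The bay is 43 mm in x by 76 mm in y, closed in by ribs and walls 7 mm above its floor; the pack lies in it with its length along y. Any pack suits any bay; neighbours across x have 30 mm between them.
- dock: The test dock, fixed to the bench: aluminium base plate 220 (its x) x 335 mm (its y), 12 mm thick, z up. Origin at bench height under the centre of a clamped carrier. Fixed stop: face at y = -59 mm, 170 mm wide, top at 62 mm. Low side rails 8 mm high, inner faces at x = +/-100 mm. The carrier stands on the plate between stop and jaw, its x along the dock's y. The ratchet is at y = 185 mm.
- jaw: The dock's moving jaw, 160 mm wide, top 57 mm above the bench, a sprung contact plate with 4 mm of travel on its face. Origin at bench height below the plate's face when not pressed in, axes as the dock's. The face starts at y = 97 to 116 mm in the dock's frame, closes towards -y by 14 mm per rad of the ratchet and meets a carrier at the stop at y = 59; the handle stalls at about y = 54 (plate home).
- ratchet_axis (a point): Point on the vertical axis of the ratchet (on a grey pinion housing behind the jaw), at the height of the handle, 75.5 mm above the bench, axes as the dock's.
- handle_grip (a point): Middle of the black grip of the ratchet handle: round, 26 mm thick, 80 mm long, level, 75.5 mm above the bench, this point 135 mm from the ratchet axis. Its x axis points along the handle to the ratchet axis. Free below and at the sides.
- handle (a joint): Swing of the ratchet handle (rad): 0 points along the dock's -x; it grows anticlockwise from above, the grip moving to the dock's -y. Stops at -0.75 and 0.75. With the lever on closing, growing swings close the jaw and the return slips over teeth 0.52 rad apart; on opening, the reverse. 4 to 8 N at the grip swings it, 15 to 20 N tightens the jaw. It stays where left.
- pawl (a joint): Position of the reversing lever (rad): 0 is opening (as at the start), 0.70 is closing. A spring snaps it to the nearer end on either side of 0.35. About 2 N at the tab moves it.
- lever_tab (a point): Middle of the upright tab on the reversing lever: a dark round stub 12 mm thick, 93 to 115 mm above the bench; the head under it reaches 88 mm, nothing near is higher. The lever pivots on the handle 52 mm from the ratchet axis, its tab 56 mm from the pivot, near the ratchet axis: on opening 19 mm off the handle's line towards handle_grip's -y, on closing 19 mm to +y. Push it sideways.
- multimeter: Bystander: a red and black multimeter, 180 x 86 x 45 mm, lying on the bench. Origin: centre of its underside.
There are look-alikes about, which are no part of the job. What is shaped like the part that bears pack4_centre but pink is not meant.

How it is judged (in metres and radians):
On the way, in this order (a step that is already met when the one before it is completed fails the run):
1. every pack lies in a bay of the carrier, the carrier still standing on the bench outside the dock (z of pack1_centre in the frame of carrier_grip between -0.048 and -0.0375 m and x of pack1_centre in the frame of carrier_grip between -0.045 and 0.045 m and y of pack1_centre in the frame of carrier_grip between -0.06 and 0.06 m and z of pack2_centre in the frame of carrier_grip between -0.048 and -0.0375 m and x of pack2_centre in the frame of carrier_grip between -0.045 and 0.045 m and y of pack2_centre in the frame of carrier_grip between -0.06 and 0.06 m and z of pack3_centre in the frame of carrier_grip between -0.048 and -0.0375 m and x of pack3_centre in the frame of carrier_grip between -0.045 and 0.045 m and y of pack3_centre in the frame of carrier_grip between -0.06 and 0.06 m and z of pack4_centre in the frame of carrier_grip between -0.048 and -0.0375 m and x of pack4_centre in the frame of carrier_grip between -0.045 and 0.045 m and y of pack4_centre in the frame of carrier_grip between -0.06 and 0.06 m and horizontal distance between carrier and dock above 0.2 m and height (world z) of carrier below 0.006 m), for 0.2 s.
2. the loaded carrier stands in the bay of the dock (z of pack1_centre in the frame of carrier_grip between -0.048 and -0.0375 m and x of pack1_centre in the frame of carrier_grip between -0.045 and 0.045 m and y of pack1_centre in the frame of carrier_grip between -0.06 and 0.06 m and z of pack2_centre in the frame of carrier_grip between -0.048 and -0.0375 m and x of pack2_centre in the frame of carrier_grip between -0.045 and 0.045 m and y of pack2_centre in the frame of carrier_grip between -0.06 and 0.06 m and z of pack3_centre in the frame of carrier_grip between -0.048 and -0.0375 m and x of pack3_centre in the frame of carrier_grip between -0.045 and 0.045 m and y of pack3_centre in the frame of carrier_grip between -0.06 and 0.06 m and z of pack4_centre in the frame of carrier_grip between -0.048 and -0.0375 m and x of pack4_centre in the frame of carrier_grip between -0.045 and 0.045 m and y of pack4_centre in the frame of carrier_grip between -0.06 and 0.06 m and x of carrier in the frame of dock between -0.02 and 0.02 m and y of carrier in the frame of dock between -0.008 and 0.07 m and z of carrier in the frame of dock below 0.017 m and angle between the x axis of carrier and the y axis of dock, either way round below 0.2 rad), for 0.2 s.
3. the jaw presses the carrier against the stop (x of carrier in the frame of dock between -0.02 and 0.02 m and y of carrier in the frame of dock between -0.008 and 0.005 m and z of carrier in the frame of dock below 0.017 m and angle between the x axis of carrier and the y axis of dock, either way round below 0.2 rad and contact force between jaw and carrier above 10 N), for 0.2 s.
At the end, for the whole second after the job is handed in: Every pack lies flat in a bay (centre 18 to 28.5 mm above the carrier's underside, within the bay area); the carrier stands down in the dock within 20 mm sideways and 0.2 rad of square, within 5 mm of contact with the fixed stop, clamped by the jaw with more than 10 N, at rest and let go (all of step 3 and z of pack1_centre in the frame of carrier_grip between -0.048 and -0.0375 m and x of pack1_centre in the frame of carrier_grip between -0.045 and 0.045 m and y of pack1_centre in the frame of carrier_grip between -0.06 and 0.06 m and z of pack2_centre in the frame of carrier_grip between -0.048 and -0.0375 m and x of pack2_centre in the frame of carrier_grip between -0.045 and 0.045 m and y of pack2_centre in the frame of carrier_grip between -0.06 and 0.06 m and z of pack3_centre in the frame of carrier_grip between -0.048 and -0.0375 m and x of pack3_centre in the frame of carrier_grip between -0.045 and 0.045 m and y of pack3_centre in the frame of carrier_grip between -0.06 and 0.06 m and z of pack4_centre in the frame of carrier_grip between -0.048 and -0.0375 m and x of pack4_centre in the frame of carrier_grip between -0.045 and 0.045 m and y of pack4_centre in the frame of carrier_grip between -0.06 and 0.06 m and linear speed of carrier below 0.02 m/s); the robot touches nothing.
It fails at once if the multimeter is shifted by more than 3 cm (distance of multimeter from where it was at the start of the episode above 0.03 m).
Of pack1, pack2, pack3, pack4 only 2 to 4 are there at a start; the rules pass over those that are not, and their reading is None.
At some moment in a run one of pack1, pack2, pack3, pack4 may be knocked a few centimetres aside while the robot is not near it.
Once in a run the grip may slacken for a moment while it holds something.
It also fails if it takes over 210 s, if anything falls off the work surface, if the arm or the gripper's body presses on something with over 40 N, if the wrist force passes 120 N, or if a joint passes its speed limit or range.

## Working session

There is one attempt and no reset: what is moved stays moved. The work goes in short steps, Python scripts to look and compute and a tool call to move; the robot and the scene stay as the last step left them, time stands still between calls to the robot, and variables do not carry over. Pictures are saved under pics/ and viewed, about 12 in all and at most 16, crops included, and the job is handed in when it is done.

Besides the shell and the picture viewer there is one more tool, called after "Request:" by a JSON object that holds its "fn" and its "kwargs". carry_out: Moves the arm, as the interface text tells. Its arguments: {"type":"object","properties":{"steps":{"type":"array","items":{"type":"array"}},"gripper":{"type":"number"}},"required":["steps"]}

```bash
ls; mkdir -p pics; cat > h.py <<'E'
import numpy as np, cv2
from station import r
def snap(cam,fn=None):
    im=r.capture(cam)
    if fn: cv2.imwrite('pics/'+fn+'.png',im[:,:,::-1])
    return im
def places(cam,names):
    for n in names:
        try:
            for d in r.place_of(cam,n)[:6]: print(cam,n,np.round(d['centre'],4),round(d['confidence'],2))
        except Exception as e: print(n,e)
def masks(cam,n,k=6):
    out=[]
    for d in r.cut_out(cam,n)[:k]:
        m=d['pixels'].astype(np.uint8); 
        if m.sum()<20: continue
        out.append((d['confidence'],m))
    return out
def ray(cam,uv,cal=None):
    c=cal or r.calibration(cam); K=np.array(c['camera_matrix']);T=np.array(c['world_from_camera'])
    x=(uv[0]-K[0,2])/K[0,0];y=(uv[1]-K[1,2])/K[1,1]
    return T[:3,3],T[:3,:3]@np.array([x,-y,-1.])
def onplane(cam,uv,z,cal=None):
    o,d=ray(cam,uv,cal); return o+d*(z-o[2])/d[2]
def proj(cam,p,cal=None):
    c=cal or r.calibration(cam); K=np.array(c['camera_matrix']);T=np.array(c['world_from_camera'])
    q=T[:3,:3].T@(np.array(p)-T[:3,3]); return np.array([K[0,0]*q[0]/-q[2]+K[0,2],K[1,1]*q[1]/q[2]+K[1,2]]) 
def rectaxis(cam,m,z,cal=None):
    """mask -> footprint rect on plane z: centre,size,angle(deg) of long axis"""
    cs,_=cv2.findContours(m,cv2.RETR_EXTERNAL,cv2.CHAIN_APPROX_NONE)
    c=max(cs,key=cv2.contourArea)[:,0]
    P=np.array([onplane(cam,p,z,cal)[:2] for p in c],np.float32)
    (cx,cy),(w,h),a=cv2.minAreaRect(P*1000)
    if h>w:w,h,a=h,w,a+90
    return np.round([cx/1000,cy/1000],4),np.round([w,h],1),round((a+90)%180-90,1)
def st():
    s=r.sense();R=np.array(s['ee_rot']);print('t',s['time_s'],'tcp',np.round(s['tcp_pos'],4),'x',np.round(R[:,0],3),'y',np.round(R[:,1],3),'z',np.round(R[:,2],3),'F',np.round(s['wrist_force'],1),'w',s['gripper_width'],'j',np.round(s['joints'],0));return s
def go(p,yaw=None):
    """shift in tool axes cm and twist to reach TCP p with tool y axis at yaw deg (mod 180)"""
    s=r.sense();R=np.array(s['ee_rot']);d=R.T@(np.array(p)-np.array(s['tcp_pos']))*100
    t=None
    if yaw is not None:
        cur=np.degrees(np.arctan2(R[1,1],R[0,1])); t=-((yaw-cur+90)%180-90)
    print('shift',np.round(d,2),'twist',None if t is None else round(t,1),'j6',round(s['joints'][5],1)); return d,t
E
python3 - <<'E'
from h import *
st()
for c in ['scene','top']:
    snap(c,c+'0')
    k=r.calibration(c);print(c,np.round(k['world_from_camera'],3).tolist(),np.round(k['camera_matrix'],1).tolist(), k.keys())
    places(c,['pack1_centre','carrier','carrier_grip','bay1','dock','jaw','ratchet_axis','handle_grip','lever_tab','multimeter'])
E
```

```text
pics
t 0.0 tcp [ 0.1862 -0.596   0.2214] x [-0.955 -0.298  0.   ] y [-0.298  0.955  0.002] z [-0.001  0.002 -1.   ] F [ 0.3 -0.2  0.2] w 0.9997727364230802 j [-58.  22.   0.  -0. -68. -15.]
scene [[-0.474, -0.672, 0.569, 0.96], [0.88, -0.35, 0.32, 0.317], [-0.016, 0.653, 0.758, 0.773], [0.0, 0.0, 0.0, 1.0]] [[456.1, 0.0, 321.0], [0.0, 456.1, 253.9], [0.0, 0.0, 1.0]] dict_keys(['camera_matrix', 'world_from_camera'])
scene pack1_centre [0.6537 0.248  0.0192] 0.98
scene pack1_centre [0.4756 0.1428 0.0647] 0.33
scene pack1_centre [ 0.5914 -0.0954  0.1036] 0.32
scene carrier [0.4761 0.145  0.0016] 0.87
scene carrier [0.5362 0.1611 0.019 ] 0.7
scene carrier [ 0.4551 -0.1257  0.0777] 0.44
scene carrier [ 0.353  -0.3133  0.0013] 0.34
scene carrier_grip [0.4782 0.1494 0.0631] 0.58
scene bay1 [0.5355 0.1638 0.0213] 0.79
scene bay1 [0.5146 0.0978 0.0243] 0.78
scene bay1 [0.4429 0.1884 0.0269] 0.56
scene bay1 [0.4216 0.1337 0.0234] 0.56
scene dock [ 0.5708 -0.2643 -0.0011] 0.82
scene jaw [ 0.578  -0.1527  0.0046] 0.58
scene jaw [0.536  0.1636 0.0212] 0.24
scene ratchet_axis [ 0.5905 -0.0773  0.0
[... 477 characters left out ...]
top carrier [ 0.4796  0.1469 -0.0011] 0.9
top carrier [0.4453 0.1945 0.0268] 0.61
top carrier_grip [0.4826 0.1433 0.067 ] 0.97
top bay1 [0.5159 0.1013 0.0199] 0.97
top bay1 [0.5339 0.1598 0.0214] 0.91
top bay1 [0.4223 0.1248 0.0269] 0.7
top bay1 [0.4459 0.1919 0.0224] 0.61
top bay1 [0.6546 0.0986 0.0211] 0.23
top dock [ 0.5639 -0.2651  0.0022] 0.92
top jaw [ 0.5807 -0.1506  0.0022] 0.83
top jaw [ 0.4589 -0.1231  0.0761] 0.36
top ratchet_axis [ 0.5851 -0.0868  0.0749] 0.6
top handle_grip [ 0.4595 -0.122   0.0765] 0.72
top handle_grip [0.5517 0.3426 0.0205] 0.45
top lever_tab [ 0.5936 -0.0929  0.1064] 0.62
top multimeter [ 0.3501 -0.3118 -0.002 ] 0.57
top multimeter [0.5126 0.0993 0.02  ] 0.16
```

View pics/top0.png

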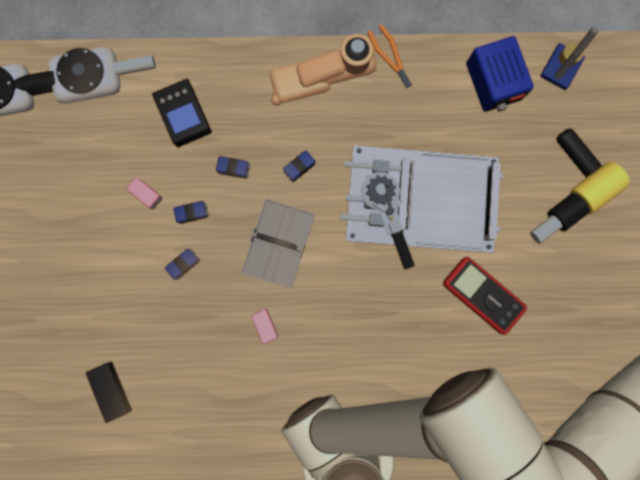

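View pics/scene0.png

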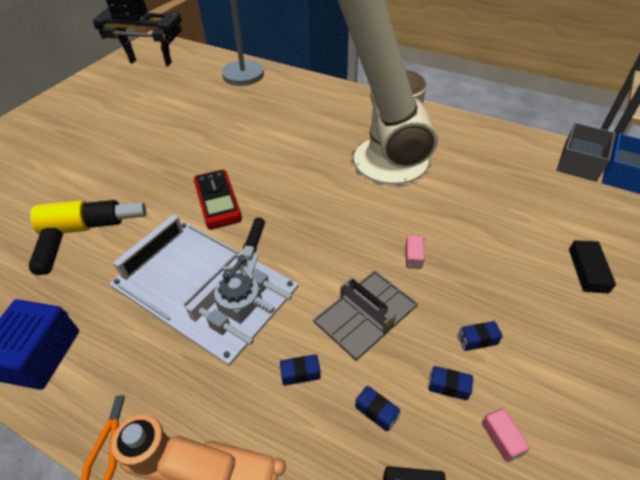

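The top view shows four blue packs at about (233,167), (300,166), (191,212) and (182,264). The two pink look-alikes are at (144,193) and (264,326). The carrier is at (279,243), the dock at (425,198), the handle grip at (402,250) and the multimeter at (485,295). Next I'll measure the packs in both views.

```bash
cat >> h.py <<'E'
def packs(cam,im,areamin=150,areamax=1500,zt=0.037,cal=None):
    hsv=cv2.cvtColor(im,cv2.COLOR_RGB2HSV)
    m=((hsv[...,0]>105)&(hsv[...,0]<135)&(hsv[...,1]>90)&(hsv[...,2]<200)).astype(np.uint8)
    m=cv2.morphologyEx(m,cv2.MORPH_CLOSE,np.ones((15,15),np.uint8) if areamax>1500 else np.ones((9,9),np.uint8))
    n,l,s,c=cv2.connectedComponentsWithStats(m); out=[]
    for i in range(1,n):
        if areamin<s[i,4]<areamax:
            o=rectaxis(cam,(l==i).astype(np.uint8),zt,cal); out.append((c[i],s[i,4],o)); print(cam,np.round(c[i]),s[i,4],*o)
    return out
def tri(cams,uvs,cals=None):
    A=np.zeros((3,3));b=np.zeros(3)
    for i,(c,u) in enumerate(zip(cams,uvs)):
        o,d=ray(c,u,cals[i] if cals else None);d/=np.linalg.norm(d);M=np.eye(3)-np.outer(d,d);A+=M;b+=M@o
    return np.linalg.solve(A,b)
E
python3 - <<'E'
from h import *
for c in ['top','scene']:
    packs(c,cv2.imread(f'pics/{c}0.png')[:,:,::-1].copy(),100)
top=[(233,167),(300,166),(191,212),(182,264)];
r.capture('top')
for n in ['carrier','carrier_grip','dock','handle_grip','multimeter','jaw']:
    for c,m in masks('top',n,2):
        z={'carrier':0.012,'carrier_grip':.072,'dock':.012,'handle_grip':.0755,'jaw':.057}.get(n,.045)
        print(n,round(c,2),m.sum(),*rectaxis('top',m,z))
E
```

```text
top [559.  70.] 744 [ 0.8702 -0.512 ] [88.9 65. ] -31.3
top [183. 118.] 680 [0.7655 0.3525] [64.5 55.3] -67.6
top [300. 165.] 338 [0.6509 0.0913] [63.5 34. ] -48.0
top [222. 164.] 129 [0.6568 0.2645] [32.  20.7] -11.5
top [241. 167.] 113 [0.6491 0.2221] [28.6 19.8] -11.7
top [199. 209.] 123 [0.5573 0.3165] [30.  20.9] 13.7
top [180. 214.] 142 [0.5467 0.3584] [33.6 21.2] 11.2
scene [127.   8.] 550 [-0.3763 -1.3142] [234.2 128.6] 44.6
scene [172.  30.] 106 [-0.3031 -1.0155] [144.9  47.5] 40.0
scene [623. 165.] 1403 [-0.2315  0.5347] [248.1  79.6] 4.0
scene [481. 335.] 739 [0.4442 0.3582] [74.9 44.7] -50.5
scene [300. 370.] 693 [0.6586 0.0989] [65.9 44.9] -51.2
scene [451. 383.] 773 [0.5595 0.3397] [67.4 45.6] -78.1
scene [377. 408.] 917 [0.6586 0.2447] [68.4 41.8] 78.9
carrier 0.71 4106 [0.4817 0.1462] [178.7 123.7] -18.1
carrier_grip 0.83 4237 [0.476  0.1412] [172.7 120.5] -18.7
carrier_grip 0.58 1431 [ 0.5257 -0.1165] [216.3  81.6] 29.2
dock 0.69 14662 [ 0.5505 -0.1804] [361.5 272.2] 84.0
handle_grip 0.71 1367 [ 0.525  -0.1157] [214.7  80.3] 28.5
handle_grip 0.51 666 [0.4348 0.3438] [76.  41.8] -51.9
multimeter 0.9 3246 [ 0.3539 -0.3085] [179.7  87.2] 48.2
jaw 0.72 4190 [0.4773 0.1427] [174.8 119.8] -18.1
jaw 0.57 1274 [ 0.5813 -0.1321] [155.8  50.8] -2.0
```

```bash
python3 - <<'E'
from h import *
go([0.652,0.094,0.16],42)
print(tri(['top','scene'],[(300,165),(300,370)]))
E
```

```text
shift [-65.03  52.03   6.25] twist 65.3 j6 -14.8
[0.6544476  0.09291654 0.02043073]
```

Request:
{"fn": "carry_out", "kwargs": {"steps": [[[-65, 52, 6.2], 65], [[-65, 52, 6.2], 65], [[-65, 52, 6.2], 65], [[-65, 52, 6.2], 65], [[-65, 52, 6.2], 65], [[-65, 52, 6.2], 65], [[-65, 52, 6.2], 65], [[-65, 52, 6.2], 65], [[-65, 52, 6.2], 65], [[-65, 52, 6.2], 65], [[-65, 52, 6.2], 65], [[-65, 52, 6.2], 65], [[-65, 52, 6.2], 65], [[-65, 52, 6.2], 65], [[-65, 52, 6.2], 65], [[-65, 52, 6.2], 65], [[-65, 52, 6.2], 65], [[-65, 52, 6.2], 65], [[-65, 52, 6.2], 65], [[-65, 52, 6.2], 65]], "gripper": 1}}

```text
time_s: 3.45
tcp_pos: [0.6515, 0.0939, 0.16]
ee_rot: [[-0.674, 0.738, -0.001], [0.738, 0.674, -0.0], [0.0, -0.001, -1.0]]
wrist_force: [0.4, -0.5, 0.1]
gripper_width: 0.998
```

```bash
python3 - <<'E'
from h import *
st(); cal=r.calibration('wrist'); im=snap('wrist','w1')
packs('wrist',im,1500,60000,cal=cal)
print(np.round(cal['world_from_camera'],3).tolist(),cal['camera_matrix'])
places('wrist',['pack1_centre'])
for c,m in masks('wrist','pack1_centre',3): print(c,m.sum(),*rectaxis('wrist',m,.037,cal))
E
```

```text
t 3.45 tcp [0.6515 0.0939 0.16  ] x [-0.674  0.738  0.   ] y [ 0.738  0.674 -0.001] z [-0.001 -0.    -1.   ] F [ 0.4 -0.5  0.1] w 0.9981599969260051 j [  22.   28.    1.   -0.  -63. -160.]
wrist [487.  61.] 1705 [0.6568 0.2684] [35.8 23.7] -11.2
wrist [433.  99.] 1877 [0.6477 0.2231] [35.8 30.2] -11.0
wrist [348. 467.] 2423 [ 0.836  -0.0637] [157.9  36.6] 42.6
[[0.738, -0.648, -0.187, 0.6], [0.675, 0.708, 0.208, 0.153], [-0.002, -0.28, 0.96, 0.323], [0.0, 0.0, 0.0, 1.0]] [[366.81260546   0.         318.01967717]
 [  0.         366.81260546 237.14016473]
 [  0.           0.           1.        ]]
wrist pack1_centre [0.6522 0.2479 0.0201] 0.68
0.81 5905 [0.6523 0.2437] [78.2 38.6] 78.1
0.18 16756 [ 0.5466 -0.0593] [138.6 121.4] 84.0
```

View pics/w1.png

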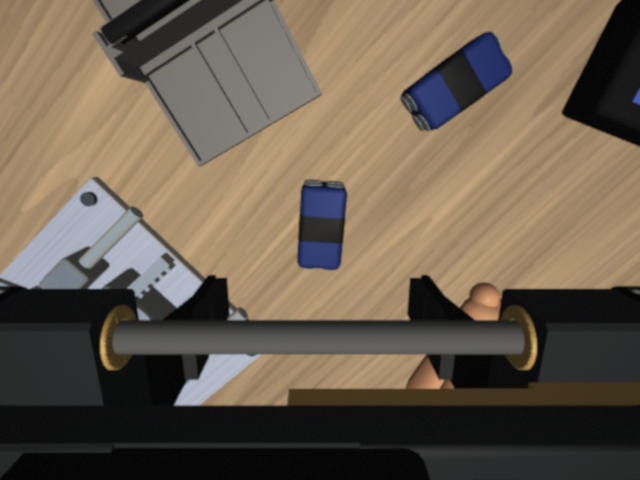

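The wrist view shows pack A at about (322,225), close to aligned with the tool. Pack B is at (457,82) and the carrier is at top left. Next I'll measure A from this view.

```bash
sed -i 's/np.ones((15,15)/np.ones((35,35)/' h.py; python3 - <<'E'
from h import *
cal=r.calibration('wrist'); im=cv2.imread('pics/w1.png')[:,:,::-1].copy()
for z in (.037,.0185): packs('wrist',im,1000,60000,z,cal=cal)
print(onplane('wrist',(322,225),.037,cal), tri(['wrist','top'],[(322,225),(300,165)],[cal,r.calibration('top')]))
E
```

```text
wrist [610.  61.] 2005 [0.7212 0.3273] [73.5 40.7] -33.9
wrist [459.  81.] 4596 [0.6523 0.2432] [73.6 36. ] 78.5
wrist [321. 226.] 3393 [0.6523 0.0972] [71.  34.6] -51.7
wrist [221. 466.] 10835 [ 0.7263 -0.1466] [430.   66.9] 42.4
wrist [610.  61.] 2005 [0.729  0.3387] [78.2 43.3] -33.9
wrist [459.  81.] 4596 [0.6557 0.2491] [78.3 38.3] 78.5
wrist [321. 226.] 3393 [0.6556 0.0938] [75.5 36.8] -51.7
wrist [221. 466.] 10835 [ 0.7344 -0.1658] [457.6  71.2] 42.4
[0.65180879 0.0987882  0.037     ] [ 0.65983076  0.09134992 -0.00256339]
```

```bash
python3 - <<'E'
from h import *
go([0.6545,0.0945,0.012],39)
E
```

```text
shift [-0.07  0.37 14.9 ] twist 3.3 j6 -159.9
```

Request:
{"fn": "carry_out", "kwargs": {"steps": [[[-0.1, 0.3, 3], 3], [[-0.1, 0.3, 7], 3.3], [[-0.1, 0.3, 11], 3.3], [[-0.1, 0.3, 13.5], 3.3], [[-0.1, 0.3, 14.8], 3.3], [[-0.1, 0.3, 14.8], 3.3], [[-0.1, 0.3, 14.8], 3.3]]}}

```text
time_s: 4.3
tcp_pos: [0.6552, 0.0936, 0.0145]
ee_rot: [[-0.629, 0.777, 0.003], [0.777, 0.629, 0.0], [-0.001, 0.002, -1.0]]
wrist_force: [-0.3, 0.1, -0.1]
gripper_width: 1.0
```

Request:
{"fn": "carry_out", "kwargs": {"steps": [[[0, 0, 0], 0], [[0, 0, 0], 0], [[0, 0, 0], 0], [[0, 0, 0], 0], [[0, 0, 0], 0], [[0, 0, 0], 0], [[0, 0, 0], 0], [[0, 0, 0], 0], [[0, 0, -4], 0], [[0, 0, -8], 0], [[0, 0, -14], 0], [[0, 0, -14], 0], [[0, 0, -14], 0]], "gripper": -1}}

```text
time_s: 5.6
tcp_pos: [0.6559, 0.094, 0.1571]
ee_rot: [[-0.629, 0.777, 0.007], [0.777, 0.629, 0.003], [-0.003, 0.007, -1.0]]
wrist_force: [-0.7, 0.2, -2.6]
gripper_width: 0.422
```

```bash
cat >> h.py <<'E'
C=np.array([0.4815,0.1455]); CA=-18.0  # carrier centre, y-axis angle
def bay(i):
    a=np.radians(CA); ey=np.array([np.cos(a),np.sin(a)]); ex=np.array([np.sin(-a),np.cos(a)])
    sx,sy=[(1,1),(1,-1),(-1,1),(-1,-1)][i]
    return C+ex*.0335*sx+ey*.048*sy
E
python3 - <<'E'
from h import *
st(); [print(i,bay(i)) for i in range(4)]
cal=r.calibration('wrist'); im=snap('wrist','w2')
for i in range(4): print(proj('wrist',[*bay(i),.005],cal))
for i in range(4): go([*bay(i),.17],72)
E
```

```text
t 5.6 tcp [0.6559 0.094  0.1571] x [-0.629  0.777 -0.003] y [0.777 0.629 0.007] z [ 0.007  0.003 -1.   ] F [-0.7  0.2 -2.6] w 0.42197269626633926 j [  22.   28.    1.    0.  -62. -163.]
0 [0.53750278 0.16252758]
1 [0.44620136 0.19219321]
2 [0.51679864 0.09880679]
3 [0.42549722 0.12847242]
[252.76974862  63.6351947 ]
[174.80763791 -58.14600119]
[185.84717687 112.59518752]
[105.10653943  -0.66438241]
shift [12.7  -4.76 -1.58] twist -33.0 j6 -163.2
shift [20.75 -9.99 -1.6 ] twist -33.0 j6 -163.2
shift [  9.05 -10.37  -1.6 ] twist -33.0 j6 -163.2
shift [ 17.09 -15.61  -1.61] twist -33.0 j6 -163.2
```

View pics/w2.png

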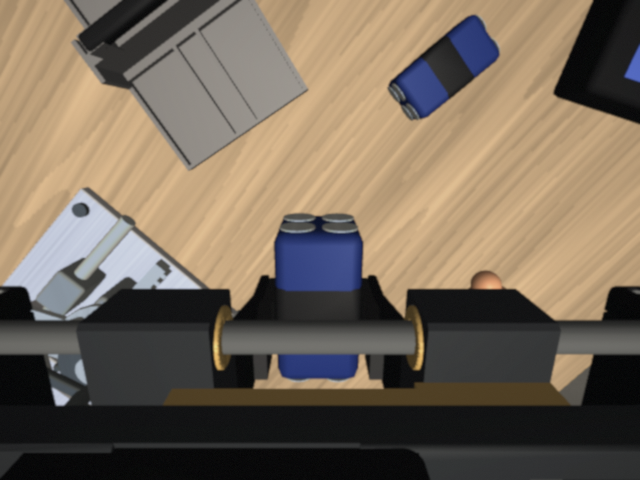

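Pack A is held, with its ends at rows 232 and 380. The projected bay centres fall inside the two visible bays, at about (253,64) and (186,113).

```bash
cat >> h.py <<'E'
def held(v1,v2,dz=.0225,u=319):
    s=r.sense();cal=r.calibration('wrist');R=np.array(s['ee_rot']);p=np.array(s['tcp_pos'])
    a=[R.T@(onplane('wrist',(u,v),p[2]+dz,cal)-p)*1000 for v in (v1,v2)]
    print('ends in tool x,y mm',np.round(a,1).tolist()); return (a[0]+a[1])/2
E
python3 - <<'E'
from h import *
print(held(232,380)); 
im=cv2.imread('pics/w2.png')[:,:,::-1]; print(im[200:400:4,300].tolist())
E
```

```text
ends in tool x,y mm [[39.0, 1.9, -22.5], [-30.4, 2.0, -22.5]]
[  4.29504544   1.94022257 -22.4967388 ]
[[206, 174, 134], [219, 186, 143], [219, 186, 143], [177, 151, 119], [78, 78, 73], [130, 136, 142], [78, 77, 72], [78, 77, 73], [107, 115, 131], [30, 41, 89], [40, 53, 107], [51, 65, 125], [56, 71, 132], [56, 70, 132], [55, 70, 131], [54, 70, 131], [55, 70, 131], [55, 69, 131], [53, 68, 130], [54, 69, 130], [55, 69, 131], [53, 68, 129], [52, 67, 129], [46, 45, 49], [45, 44, 43], [45, 44, 43], [44, 43, 42], [44, 43, 43], [43, 42, 41], [43, 41, 41], [38, 37, 36], [48, 48, 47], [70, 69, 68], [86, 85, 82], [100, 100, 96], [108, 107, 103], [114, 113, 109], [114, 114, 109], [104, 104, 101], [46, 60, 122], [45, 60, 122], [43, 58, 120], [42, 57, 120], [42, 56, 118], [36, 50, 106], [118, 120, 121], [179, 152, 117], [155, 131, 98], [81, 65, 38], [80, 64, 38]]
```

```bash
python3 - <<'E'
from h import *
go([0.5415,0.161,.2],72)
E
```

```text
shift [12.33 -4.53 -4.58] twist -33.0 j6 -163.2
```

Request:
{"fn": "carry_out", "kwargs": {"steps": [[[4, -1.5, -4.6], -8], [[8, -3, -4.6], -16], [[12.3, -4.5, -4.6], -24], [[12.3, -4.5, -4.6], -33], [[12.3, -4.5, -4.6], -33], [[12.3, -4.5, -4.6], -33], [[12.3, -4.5, -4.6], -33]]}}

```text
time_s: 6.35
tcp_pos: [0.5422, 0.1604, 0.1988]
ee_rot: [[-0.95, 0.313, 0.0], [0.313, 0.95, 0.0], [-0.0, 0.0, -1.0]]
wrist_force: [-0.0, -1.0, -1.1]
gripper_width: 0.424
```

```bash
python3 - <<'E'
from h import *
st(); cal=r.calibration('wrist'); im=snap('wrist')
big=im.copy()
a=np.radians(CA); ey=np.array([np.cos(a),np.sin(a)]); ex=np.array([np.sin(-a),np.cos(a)])
for i in range(4):
  P=[bay(i)+ex*.0215*u+ey*.038*v for u,v in((1,1),(1,-1),(-1,-1),(-1,1))]
  cv2.polylines(big,[np.array([proj('wrist',[*p,.012],cal) for p in P]).round().astype(np.int32)],True,(255,0,0),1)
cv2.polylines(big,[np.array([proj('wrist',[*(C+ex*.059*u+ey*.089*v),.012],cal) for u,v in((1,1),(1,-1),(-1,-1),(-1,1))]).round().astype(np.int32)],True,(0,255,0),1)
cv2.imwrite('pics/w3.png',big[:,:,::-1]); cv2.imwrite('pics/w3raw.png',im[:,:,::-1])
for n in ['carrier','carrier_grip','bay1']: places('wrist',[n])
E
```

```text
t 6.35 tcp [0.5422 0.1604 0.1988] x [-0.95   0.313 -0.   ] y [0.313 0.95  0.   ] z [ 0.  0. -1.] F [-0.  -1.  -1.1] w 0.42352975920188324 j [  33.   17.  -10.   -0.  -62. -141.]
wrist carrier [0.4794 0.1436 0.0044] 0.84
wrist carrier_grip [0.4777 0.1445 0.066 ] 0.69
wrist bay1 [0.5114 0.0998 0.0239] 0.95
wrist bay1 [0.4257 0.1315 0.0305] 0.91
wrist bay1 [0.4416 0.1927 0.0269] 0.58
wrist bay1 [0.5373 0.1633 0.0271] 0.56
```

View pics/w3.png

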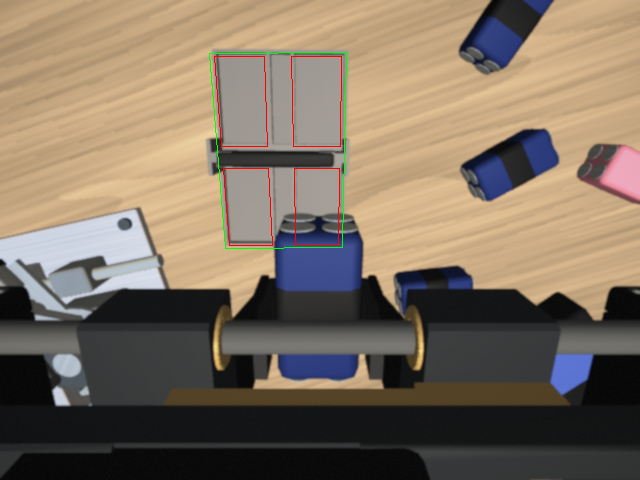

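The overlaid carrier outline fits the tray closely, with corners near (210,53), (347,53) and (225,247). I'll measure its edges numerically.

```bash
python3 - <<'E'
from h import *
im=cv2.imread('pics/w3raw.png')[:,:,::-1].copy(); cal=r.calibration('wrist')
S=cv2.cvtColor(im,cv2.COLOR_RGB2HSV)[...,1].astype(float)
m=(S<55)
a=np.radians(CA); ey=np.array([np.cos(a),np.sin(a)]); ex=np.array([np.sin(-a),np.cos(a)])
def loc(u,v):
    p=onplane('wrist',(u,v),.012,cal)[:2]-C; return np.round([p@ex*1000,p@ey*1000],1)
for v in (65,80,95,110,125,185,200,230):
    row=np.where(m[v,190:370])[0]+190; print(v,row.min(),row.max(),loc(row.min()-.5,v),loc(row.max()+.5,v))
for u in (225,240,260,285,300,330):
    col=np.where(m[30:150,u])[0]+30; col2=np.where(m[175:270,u])[0]+175; print(u,col.min(),col2.max() if len(col2) else 0,loc(u,col.min()-.5),loc(u,(col2.max() if len(col2) else 0)+.5))
E
```

```text
65 213 347 [-57.2 -78.7] [ 61.1 -78.5]
80 214 347 [-57.3 -66.6] [ 61.4 -66.3]
95 215 346 [-57.5 -54.1] [ 60.7 -53.9]
110 216 346 [-57.6 -41.4] [ 61.  -41.2]
125 217 346 [-57.7 -28.4] [ 61.3 -28.2]
185 221 344 [-58.3  26.5] [60.4 26.8]
200 222 344 [-58.4  41. ] [60.7 41.3]
230 224 357 [-58.7  71.1] [74.1 71.4]
225 49 244 [-45.3 -91.8] [-58.3  86.2]
240 49 245 [-32.3 -91.8] [-43.4  87.3]
260 49 245 [-15.  -91.7] [-23.3  87.3]
285 50 231 [  6.7 -90.9] [ 2.2 72.8]
300 50 232 [ 19.7 -90.9] [17.1 73.9]
330 50 232 [ 45.7 -90.8] [46.9 73.9]
```

```bash
sed -i 's/^C=.*/C=np.array([0.4795,0.1458]); CA=-18.5/' h.py; python3 - <<'E'
from h import *
for i in range(4): print(i,bay(i))
b=bay(0); go([b[0]+.0041,b[1]-.0013,.0205],71.5)
E
```

```text
0 [0.53564924 0.16233822]
1 [0.44461017 0.19279947]
2 [0.51438983 0.09880053]
3 [0.42335076 0.12926178]
shift [ 0.28 -0.06 17.92] twist 0.3 j6 -141.1
```

Request:
{"fn": "carry_out", "kwargs": {"steps": [[[0.3, -0.1, 5], 0.3], [[0.3, -0.1, 10], 0.3], [[0.3, -0.1, 14], 0.3], [[0.3, -0.1, 16.5], 0.3], [[0.3, -0.1, 17.2], 0.3], [[0.3, -0.1, 17.9], 0.3], [[0.3, -0.1, 17.9], 0.3], [[0.3, -0.1, 17.9], 0.3]]}}

```text
time_s: 7.35
tcp_pos: [0.5405, 0.1612, 0.0221]
ee_rot: [[-0.949, 0.317, 0.004], [0.317, 0.949, 0.002], [-0.003, 0.004, -1.0]]
wrist_force: [0.0, -0.4, -1.1]
gripper_width: 0.425
```

```bash
python3 - <<'E'
from h import *
go([0.652,0.243,.17],168.5)
E
```

```text
shift [ -8.03  11.34 -14.73] twist 83.0 j6 -141.6
```

Request:
{"fn": "carry_out", "kwargs": {"steps": [[[0, 0, 0], 0], [[0, 0, 0], 0], [[0, 0, 0], 0], [[0, 0, 0], 0], [[0, 0, -2], 0], [[0, 0, -6], 0], [[0, 0, -10], 0], [[0, 0, -15], 0], [[0, 0, -15], 0]], "gripper": 0.15}}

```text
time_s: 8.25
tcp_pos: [0.5441, 0.1627, 0.1801]
ee_rot: [[-0.949, 0.315, 0.019], [0.315, 0.949, 0.009], [-0.015, 0.014, -1.0]]
wrist_force: [0.5, 0.5, 0.4]
gripper_width: 0.578
```

```bash
python3 - <<'E'
from h import *
st();go([0.652,0.243,.17],168.5)
E
```

```text
t 8.25 tcp [0.5441 0.1627 0.1801] x [-0.949  0.315 -0.015] y [0.315 0.949 0.014] z [ 0.019  0.009 -1.   ] F [0.5 0.5 0.4] w 0.577638751620889 j [  33.   18.  -12.    0.  -59. -142.]
shift [-7.69 11.01  1.28] twist 83.1 j6 -141.5
```

Request:
{"fn": "carry_out", "kwargs": {"steps": [[[-2, 3, 0], -8], [[-5, 6, 0.6], -16], [[-7.7, 9, 1.2], -24], [[-7.7, 11, 1.2], -32], [[-7.7, 11, 1.2], -40], [[-7.7, 11, 1.2], -48], [[-7.7, 11, 1.2], -56], [[-7.7, 11, 1.2], -64], [[-7.7, 11, 1.2], -72], [[-7.7, 11, 1.2], -80], [[-7.7, 11, 1.2], -88], [[-7.7, 11, 1.2], -97], [[-7.7, 11, 1.2], -97], [[-7.7, 11, 1.2], -97], [[-7.7, 11, 1.2], -97]], "gripper": 1}}

```text
time_s: 9.75
tcp_pos: [0.652, 0.2429, 0.1707]
ee_rot: [[-0.199, -0.98, 0.019], [-0.98, 0.199, 0.009], [-0.012, -0.017, -1.0]]
wrist_force: [0.6, 0.2, 0.4]
gripper_width: 0.997
```

```bash
cat >> h.py <<'E'
def pick(z=.0125,ang=None):
    """look with the wrist, report the pack nearest the TCP and the shift to grasp it (1.9 mm view bias in tool y taken off)"""
    s=st();R=np.array(s['ee_rot']);p=np.array(s['tcp_pos']);cal=r.calibration('wrist');im=snap('wrist','wp%d'%(s['time_s']*100))
    o=packs('wrist',im,1000,12000,cal=cal)
    o=min(o,key=lambda e:np.linalg.norm(e[2][0]-p[:2]))
    c,sz,a=o[2]; t=np.array([*c,z])-.0019*R[:,1]; print('pack',c,sz,a)
    go(t,a+90)
E
python3 - <<'E'
from h import *
pick()
E
```

```text
t 9.75 tcp [0.652  0.2429 0.1707] x [-0.199 -0.98  -0.012] y [-0.98   0.199 -0.017] z [ 0.019  0.009 -1.   ] F [0.6 0.2 0.4] w 0.9966851514667554 j [ 34.  30.   6.   0. -65. -45.]
wrist [448.  93.] 4822 [0.5396 0.1637] [73.3 36.9] -18.8
wrist [320. 224.] 3181 [0.6532 0.2447] [70.8 33.9] 78.8
wrist [564. 278.] 1150 [0.4541 0.3295] [52.4 27.9] -11.1
wrist [446. 281.] 1106 [0.5545 0.3149] [52.6 28. ] -49.0
wrist [219. 375.] 2726 [0.7876 0.3729] [115.7  50.9] -5.6
wrist [207. 467.] 8965 [0.825  0.4756] [442.2  40.4] -10.4
pack [0.6532 0.2447] [70.8 33.9] 78.8
shift [-1.000e-02 -1.000e-02  1.582e+01] twist -0.3 j6 -45.3
```

Request:
{"fn": "carry_out", "kwargs": {"steps": [[[0, 0, 4], 0], [[0, 0, 8], 0], [[0, 0, 12], 0], [[0, 0, 14.5], 0], [[0, 0, 15.8], 0], [[0, 0, 15.8], 0], [[0, 0, 15.8], 0], [[0, 0, 15.8], 0]]}}

```text
time_s: 10.6
tcp_pos: [0.6562, 0.245, 0.015]
ee_rot: [[-0.198, -0.98, 0.022], [-0.98, 0.199, 0.011], [-0.015, -0.02, -1.0]]
wrist_force: [-0.9, -0.5, -0.0]
gripper_width: 1.0
```

Request:
{"fn": "carry_out", "kwargs": {"steps": [[[0, 0, 0], 0], [[0, 0, 0], 0], [[0, 0, 0], 0], [[0, 0, 0], 0], [[0, 0, 0], 0], [[0, 0, 0], 0], [[0, 0, 0], 0], [[0, 0, -4], 0], [[0, 0, -8], 0], [[0, 0, -12], 0], [[0, 0, -16], 0], [[0, 0, -18], 0], [[0, 0, -18], 0], [[0, 0, -18], 0], [[0, 0, -18], 0]], "gripper": -1}}

```text
time_s: 12.1
tcp_pos: [0.651, 0.2426, 0.1921]
ee_rot: [[-0.199, -0.98, 0.018], [-0.98, 0.199, 0.009], [-0.012, -0.016, -1.0]]
wrist_force: [0.5, 0.4, -1.0]
gripper_width: 0.424
```

```bash
cat >> h.py <<'E'
def heldauto(dz,n=None):
    """top-face ends of the held pack down column 300: first/last blue rows"""
    im=snap('wrist',n); cols=[]
    for u in range(296,345,6):
        c=im[:,u].astype(int); b=np.where((c[:,2]-c[:,0]>45)&(c[:,2]>85))[0]; b=b[(b>205)&(b<395)]
        if len(b): cols.append((b.min()-.5,b.max()+.5))
    v=np.median(cols,0); print('rows',v); return held(v[0],v[1],dz)
E
python3 - <<'E'
from h import *
s=st(); h=heldauto(.024,'w5'); print(h)
R=np.array(s['ee_rot'])
for i in range(4): go([*bay(i),.2],71.5)
E
```

```text
t 12.1 tcp [0.651  0.2426 0.1921] x [-0.199 -0.98  -0.012] y [-0.98   0.199 -0.016] z [ 0.018  0.009 -1.   ] F [ 0.5  0.4 -1. ] w 0.42372926933637944 j [ 34.  29.   8.   0. -67. -45.]
rows [242.5 381.5]
ends in tool x,y mm [[32.4, 0.3, -24.4], [-33.1, 0.4, -23.6]]
[ -0.34185219   0.3069076  -24.00551237]
shift [10.15  9.71 -1.06] twist -83.0 j6 -45.3
shift [ 8.98 19.24 -1.2 ] twist -83.0 j6 -45.3
shift [16.8  10.53 -1.15] twist -83.0 j6 -45.3
shift [15.63 20.06 -1.29] twist -83.0 j6 -45.3
```

```bash
python3 - <<'E'
from h import *
im=cv2.imread('pics/w5.png')[:,:,::-1]
for u in (300,320): print([(v,im[v,u].tolist()) for v in list(range(210,250,3))+list(range(366,392,3))])
E
```

```text
[(210, [214, 181, 139]), (213, [217, 184, 142]), (216, [216, 183, 141]), (219, [168, 145, 116]), (222, [86, 85, 80]), (225, [87, 86, 82]), (228, [140, 148, 158]), (231, [85, 84, 79]), (234, [85, 84, 79]), (237, [90, 90, 87]), (240, [134, 142, 155]), (243, [31, 43, 92]), (246, [39, 53, 110]), (249, [47, 61, 121]), (366, [42, 57, 122]), (369, [41, 57, 123]), (372, [41, 57, 122]), (375, [42, 58, 121]), (378, [41, 56, 120]), (381, [38, 50, 102]), (384, [120, 121, 122]), (387, [196, 169, 135]), (390, [87, 70, 40])]
[(210, [209, 177, 137]), (213, [205, 173, 134]), (216, [202, 172, 133]), (219, [202, 170, 132]), (222, [108, 94, 82]), (225, [23, 27, 46]), (228, [15, 22, 44]), (231, [17, 24, 47]), (234, [15, 22, 46]), (237, [17, 22, 48]), (240, [23, 32, 67]), (243, [31, 42, 92]), (246, [39, 52, 109]), (249, [46, 60, 120]), (366, [43, 57, 123]), (369, [42, 58, 122]), (372, [41, 57, 121]), (375, [41, 56, 121]), (378, [40, 55, 119]), (381, [50, 57, 104]), (384, [196, 166, 131]), (387, [199, 168, 129]), (390, [87, 71, 42])]
```

Request:
{"fn": "carry_out", "kwargs": {"steps": [[[4, 2.5, -0.5], -8], [[8, 5, -1], -16], [[12, 7.5, -1], -24], [[16.8, 10.5, -1.1], -32], [[16.8, 10.5, -1.1], -40], [[16.8, 10.5, -1.1], -48], [[16.8, 10.5, -1.1], -56], [[16.8, 10.5, -1.1], -64], [[16.8, 10.5, -1.1], -72], [[16.8, 10.5, -1.1], -83], [[16.8, 10.5, -1.1], -83], [[16.8, 10.5, -1.1], -83], [[16.8, 10.5, -1.1], -83]]}}

```text
time_s: 13.45
tcp_pos: [0.5143, 0.0986, 0.1986]
ee_rot: [[0.948, -0.318, 0.016], [-0.318, -0.948, 0.008], [0.013, -0.012, -1.0]]
wrist_force: [0.7, -0.6, -1.4]
gripper_width: 0.425
```

```bash
python3 - <<'E'
from h import *
st(); b=bay(2); go([*b,.0205],71.5); snap('wrist','w6')
E
```

```text
t 13.45 tcp [0.5143 0.0986 0.1986] x [ 0.948 -0.318  0.013] y [-0.318 -0.948 -0.012] z [ 0.016  0.008 -1.   ] F [ 0.7 -0.6 -1.4] w 0.42480400828020903 j [ 29.  13. -17.   0. -60.  43.]
shift [-0.23  0.2  17.8 ] twist -0.0 j6 42.8
```

View pics/w6.png

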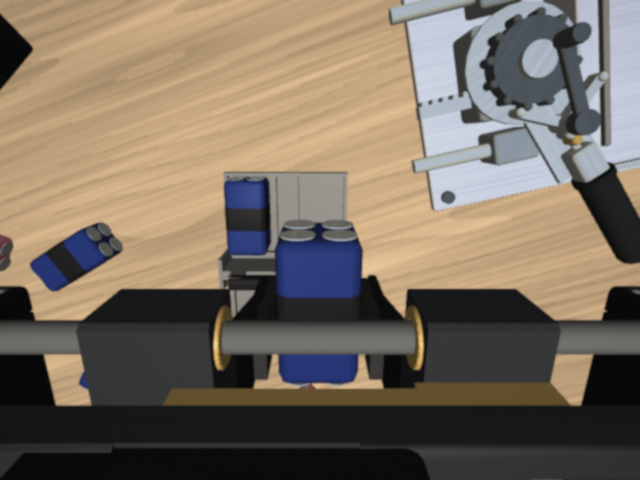

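The first pack is seated in its bay at (247,215). The tray spans columns 224 to 347, with its far edge at row 172. Next I'll check the carrier from this flipped view.

```bash
python3 - <<'E'
from h import *
im=cv2.imread('pics/w6.png')[:,:,::-1].copy(); cal=r.calibration('wrist')
S=cv2.cvtColor(im,cv2.COLOR_RGB2HSV)[...,1].astype(float); m=(S<55)
a=np.radians(CA); ey=np.array([np.cos(a),np.sin(a)]); ex=np.array([np.sin(-a),np.cos(a)])
def loc(u,v):
    p=onplane('wrist',(u,v),.012,cal)[:2]-C; return np.round([p@ex*1000,p@ey*1000],1)
for v in (176,190,205,215):
    row=np.where(m[v,205:370])[0]+205; print(v,row.min(),row.max(),loc(row.min()-.5,v),loc(row.max()+.5,v))
for u in (235,280,300,330):
    col=np.where(m[150:210,u])[0]+150; print(u,col.min(),loc(u,col.min()-.5))
print(held(235,382,.024))
E
```

```text
176 224 346 [60.4 85.1] [-56.7  85.3]
190 224 346 [61.3 71.7] [-57.  72.]
205 225 346 [61.4 57.1] [-57.3  57.4]
215 227 346 [60.1 47.1] [-57.5  47.5]
235 172 [49.1 89.3]
280 172 [ 6.4 89.4]
300 172 [-12.6  89.4]
330 172 [-41.   89.5]
ends in tool x,y mm [[36.9, -1.4, -23.5], [-31.2, -1.3, -24.4]]
[  2.87601543  -1.35296992 -23.94910803]
```

Request:
{"fn": "carry_out", "kwargs": {"steps": [[[-0.35, 0.2, 5], 0], [[-0.35, 0.2, 10], 0], [[-0.35, 0.2, 14], 0], [[-0.35, 0.2, 16.5], 0], [[-0.35, 0.2, 17.3], 0], [[-0.35, 0.2, 18], 0], [[-0.35, 0.2, 18], 0], [[-0.35, 0.2, 18], 0]]}}

```text
time_s: 14.3
tcp_pos: [0.5138, 0.0992, 0.0206]
ee_rot: [[0.948, -0.317, 0.018], [-0.317, -0.948, 0.008], [0.014, -0.013, -1.0]]
wrist_force: [-2.0, -1.5, 6.1]
gripper_width: 0.424
```

```bash
python3 - <<'E'
from h import *
s=st(); b=bay(2); go([*b,.0205],71.5); print(heldauto(.024,'w7'))
E
```

```text
t 14.3 tcp [0.5138 0.0992 0.0206] x [ 0.948 -0.317  0.014] y [-0.317 -0.948 -0.013] z [ 0.018  0.008 -1.   ] F [-2.  -1.5  6.1] w 0.42388402309544937 j [ 29.  26. -29.   0. -35.  43.]
shift [0.06 0.02 0.01] twist 0.0 j6 42.6
rows [241.5 384.5]
ends in tool x,y mm [[34.2, -1.4, -23.5], [-32.4, -1.3, -24.5]]
[  0.89309969  -1.33998241 -23.97431698]
```

Request:
{"fn": "carry_out", "kwargs": {"steps": [[[0, 0, 0], 0], [[0, 0, 0], 0], [[0, 0, 0], 0], [[0, 0, 0], 0], [[0, 0, -2], 0], [[0, 0, -6], 0], [[0, 0, -10], 0], [[0, 0, -14], 0], [[0, 0, -15], 0], [[0, 0, -15], 0], [[0, 0, -15], 0], [[0, 0, -15], 0], [[0, 0, -15], 0]], "gripper": 0.15}}

```text
time_s: 15.65
tcp_pos: [0.5105, 0.0976, 0.1689]
ee_rot: [[0.948, -0.317, 0.015], [-0.317, -0.948, 0.006], [0.012, -0.011, -1.0]]
wrist_force: [0.5, 0.7, 0.4]
gripper_width: 0.571
```

```bash
python3 - <<'E'
from h import *
st(); go([.555,.338,.17],13)
E
```

```text
t 15.65 tcp [0.5105 0.0976 0.1689] x [ 0.948 -0.317  0.012] y [-0.317 -0.948 -0.011] z [ 0.015  0.006 -1.   ] F [0.5 0.7 0.4] w 0.5707163083232001 j [ 29.  14. -19.   0. -56.  43.]
shift [ -3.4  -24.21   0.11] twist 58.5 j6 42.7
```

Request:
{"fn": "carry_out", "kwargs": {"steps": [[[-0.6, -4, 0.1], 8], [[-1.2, -8, 0.1], 16], [[-1.8, -12, 0.1], 24], [[-2.4, -16, 0.1], 32], [[-3, -20, 0.1], 40], [[-3.4, -24.2, 0.1], 48], [[-3.4, -24.2, 0.1], 58.5], [[-3.4, -24.2, 0.1], 58.5], [[-3.4, -24.2, 0.1], 58.5], [[-3.4, -24.2, 0.1], 58.5]], "gripper": 1}}

```text
time_s: 16.65
tcp_pos: [0.5548, 0.3377, 0.1691]
ee_rot: [[0.226, -0.974, 0.013], [-0.974, -0.226, 0.005], [-0.002, -0.014, -1.0]]
wrist_force: [-0.7, -0.1, 0.6]
gripper_width: 1.003
```

```bash
python3 - <<'E'
from h import *
pick()
E
```

```text
t 16.65 tcp [0.5548 0.3377 0.1691] x [ 0.226 -0.974 -0.002] y [-0.974 -0.226 -0.014] z [ 0.013  0.005 -1.   ] F [-0.7 -0.1  0.6] w 1.0026632003554568 j [ 46.  26.  -1.   0. -62. -33.]
wrist [407.  18.] 3098 [0.5339 0.1822] [74.  32.5] 12.9
wrist [ 73. 181.] 7601 [0.7576 0.3497] [103.1  70.4] 26.9
wrist [323. 227.] 3184 [0.553  0.3396] [69.9 34.2] -77.8
wrist [445. 271.] 2564 [0.4392 0.3592] [82.9 36. ] -50.6
wrist [164. 377.] 1070 [0.6647 0.5222] [52.  31.1] -80.5
wrist [210. 467.] 8049 [0.6097 0.6137] [446.1  38.3] 13.9
pack [0.553  0.3396] [69.9 34.2] -77.8
shift [-0.2   0.18 15.69] twist 0.8 j6 -32.9
```

Request:
{"fn": "carry_out", "kwargs": {"steps": [[[-0.2, 0.1, 4], 0.8], [[-0.2, 0.1, 8], 0.8], [[-0.2, 0.1, 12], 0.8], [[-0.2, 0.1, 14.5], 0.8], [[-0.2, 0.1, 15.7], 0.8], [[-0.2, 0.1, 15.7], 0.8], [[-0.2, 0.1, 15.7], 0.8], [[-0.2, 0.1, 15.7], 0.8]]}}

```text
time_s: 17.5
tcp_pos: [0.5568, 0.3411, 0.0145]
ee_rot: [[0.212, -0.977, 0.017], [-0.977, -0.212, 0.008], [-0.004, -0.018, -1.0]]
wrist_force: [1.1, 0.0, -0.7]
gripper_width: 1.002
```

Request:
{"fn": "carry_out", "kwargs": {"steps": [[[0, 0, 0], 0], [[0, 0, 0], 0], [[0, 0, 0], 0], [[0, 0, 0], 0], [[0, 0, 0], 0], [[0, 0, 0], 0], [[0, 0, 0], 0], [[0, 0, -4], 0], [[0, 0, -8], 0], [[0, 0, -12], 0], [[0, 0, -16], 0], [[0, 0, -18], 0], [[0, 0, -18], 0], [[0, 0, -18], 0], [[0, 0, -18], 0]], "gripper": -1}}

```text
time_s: 19.0
tcp_pos: [0.5526, 0.3389, 0.1916]
ee_rot: [[0.212, -0.977, 0.013], [-0.977, -0.212, 0.005], [-0.002, -0.013, -1.0]]
wrist_force: [-0.7, 0.9, -1.9]
gripper_width: 0.422
```

```bash
python3 - <<'E'
from h import *
s=st(); h=heldauto(.024,'w8'); print(h)
for i in (1,3): go([*bay(i),.2],71.5)
E
```

```text
t 19.0 tcp [0.5526 0.3389 0.1916] x [ 0.212 -0.977 -0.002] y [-0.977 -0.212 -0.013] z [ 0.013  0.005 -1.   ] F [-0.7  0.9 -1.9] w 0.4224279546631864 j [ 46.  25.   1.   0. -65. -34.]
rows [240.5 382.5]
ends in tool x,y mm [[33.3, -0.4, -24.1], [-33.2, -0.4, -23.9]]
[  0.07569834  -0.4036856  -23.99693612]
shift [11.99 13.65 -1.04] twist -59.3 j6 -33.9
shift [17.74 17.08 -1.1 ] twist -59.3 j6 -33.9
```

Request:
{"fn": "carry_out", "kwargs": {"steps": [[[3, 3.4, -0.5], -8], [[6, 6.8, -1], -16], [[9, 10, -1], -24], [[12, 13.6, -1], -32], [[12, 13.6, -1], -40], [[12, 13.6, -1], -48], [[12, 13.6, -1], -59.3], [[12, 13.6, -1], -59.3], [[12, 13.6, -1], -59.3], [[12, 13.6, -1], -59.3], [[12, 13.6, -1], -59.3]]}}

```text
time_s: 20.15
tcp_pos: [0.445, 0.1926, 0.199]
ee_rot: [[0.948, -0.318, 0.012], [-0.318, -0.948, 0.004], [0.01, -0.008, -1.0]]
wrist_force: [0.5, 0.4, -1.5]
gripper_width: 0.42
```

```bash
python3 - <<'E'
from h import *
st(); go([*bay(1),.0205],71.5)
E
```

```text
t 20.15 tcp [0.445  0.1926 0.199 ] x [ 0.948 -0.318  0.01 ] y [-0.318 -0.948 -0.008] z [ 0.012  0.004 -1.   ] F [ 0.5  0.4 -1.5] w 0.4201434647670453 j [ 43.   9. -21.   0. -59.  28.]
shift [-0.22  0.13 17.85] twist -0.0 j6 28.5
```

Request:
{"fn": "carry_out", "kwargs": {"steps": [[[-0.3, 0.1, 5], 0], [[-0.3, 0.1, 10], 0], [[-0.3, 0.1, 14], 0], [[-0.3, 0.1, 16.5], 0], [[-0.3, 0.1, 17.3], 0], [[-0.3, 0.1, 17.9], 0], [[-0.3, 0.1, 17.9], 0], [[-0.3, 0.1, 17.9], 0]]}}

```text
time_s: 20.95
tcp_pos: [0.4451, 0.1944, 0.0213]
ee_rot: [[0.948, -0.317, 0.015], [-0.317, -0.948, 0.006], [0.012, -0.011, -1.0]]
wrist_force: [0.0, 0.1, -2.1]
gripper_width: 0.425
```

Request:
{"fn": "carry_out", "kwargs": {"steps": [[[0, 0, 0], 0], [[0, 0, 0], 0], [[0, 0, 0], 0], [[0, 0, 0], 0], [[0, 0, -2], 0], [[0, 0, -6], 0], [[0, 0, -10], 0], [[0, 0, -14], 0], [[0, 0, -15], 0], [[0, 0, -15], 0], [[0, 0, -15], 0], [[0, 0, -15], 0], [[0, 0, -15], 0]], "gripper": 0.15}}

```text
time_s: 22.25
tcp_pos: [0.4423, 0.1929, 0.1697]
ee_rot: [[0.948, -0.317, 0.012], [-0.317, -0.948, 0.004], [0.01, -0.008, -1.0]]
wrist_force: [-0.7, -0.9, 0.2]
gripper_width: 0.576
```

```bash
python3 - <<'E'
from h import *
st(); packs('top',snap('top','top2'),80); go([.439,.358,.17],39.5)
E
```

```text
t 22.25 tcp [0.4423 0.1929 0.1697] x [ 0.948 -0.317  0.01 ] y [-0.317 -0.948 -0.008] z [ 0.012  0.004 -1.   ] F [-0.7 -0.9  0.2] w 0.5758488290596736 j [ 43.  11. -24.   0. -55.  28.]
top [559.  70.] 745 [ 0.8702 -0.5122] [89.2 65. ] -30.9
top [183. 118.] 680 [0.7657 0.3523] [64.8 55.3] -67.2
top [270. 206.] 84 [0.5605 0.1579] [21.1 19.9] 71.0
top [301. 217.] 140 [0.5328 0.0904] [33.1 23.3] 70.3
top [266. 225.] 135 [0.5183 0.168 ] [31.  22.5] 70.3
top [298. 236.] 99 [0.4901 0.0975] [22.2 22.2] -1.2
shift [ -5.56 -15.54   0.06] twist 32.0 j6 28.2
```

Request:
{"fn": "carry_out", "kwargs": {"steps": [[[-1.4, -4, 0], 8], [[-2.8, -8, 0], 16], [[-4.2, -12, 0], 24], [[-5.6, -15.5, 0], 32], [[-5.6, -15.5, 0], 32], [[-5.6, -15.5, 0], 32], [[-5.6, -15.5, 0], 32], [[-5.6, -15.5, 0], 32]], "gripper": 1}}

```text
time_s: 23.1
tcp_pos: [0.4385, 0.3566, 0.1705]
ee_rot: [[0.635, -0.772, 0.012], [-0.772, -0.635, 0.004], [0.005, -0.012, -1.0]]
wrist_force: [-0.1, -0.6, -0.5]
gripper_width: 0.998
```

```bash
python3 - <<'E'
from h import *
pick()
E
```

```text
t 23.1 tcp [0.4385 0.3566 0.1705] x [ 0.635 -0.772  0.005] y [-0.772 -0.635 -0.012] z [ 0.012  0.004 -1.   ] F [-0.1 -0.6 -0.5] w 0.9979255935980108 j [ 56.  18. -13.   1. -58. -17.]
wrist [449.  55.] 5924 [0.4497 0.1974] [78.9 46.8] -22.6
wrist [320. 228.] 3185 [0.4379 0.3589] [70.1 34.2] -50.6
wrist [163. 378.] 1118 [0.4599 0.5692] [51.5 35.9] -84.0
wrist [221. 467.] 10000 [0.3685 0.6283] [438.9  39.2] 40.2
pack [0.4379 0.3589] [70.1 34.2] -50.6
shift [-0.29 -0.09 15.82] twist 0.0 j6 -16.6
```

Request:
{"fn": "carry_out", "kwargs": {"steps": [[[-0.3, -0.1, 4], 0], [[-0.3, -0.1, 8], 0], [[-0.3, -0.1, 12], 0], [[-0.3, -0.1, 14.5], 0], [[-0.3, -0.1, 15.8], 0], [[-0.3, -0.1, 15.8], 0], [[-0.3, -0.1, 15.8], 0], [[-0.3, -0.1, 15.8], 0]]}}

```text
time_s: 23.95
tcp_pos: [0.4403, 0.3613, 0.0145]
ee_rot: [[0.636, -0.772, 0.015], [-0.772, -0.636, 0.007], [0.004, -0.016, -1.0]]
wrist_force: [0.6, -0.1, -0.5]
gripper_width: 1.002
```

Request:
{"fn": "carry_out", "kwargs": {"steps": [[[0, 0, 0], 0], [[0, 0, 0], 0], [[0, 0, 0], 0], [[0, 0, 0], 0], [[0, 0, 0], 0], [[0, 0, 0], 0], [[0, 0, 0], 0], [[0, 0, -4], 0], [[0, 0, -8], 0], [[0, 0, -12], 0], [[0, 0, -16], 0], [[0, 0, -18], 0], [[0, 0, -18], 0], [[0, 0, -18], 0], [[0, 0, -18], 0]], "gripper": -1}}

```text
time_s: 25.45
tcp_pos: [0.4368, 0.3591, 0.1924]
ee_rot: [[0.635, -0.772, 0.012], [-0.772, -0.635, 0.004], [0.004, -0.012, -1.0]]
wrist_force: [-0.3, 0.0, -2.2]
gripper_width: 0.424
```

```bash
python3 - <<'E'
from h import *
s=st(); h=heldauto(.024,'w9'); print(h)
go([*bay(3),.2],71.5)
E
```

```text
t 25.45 tcp [0.4368 0.3591 0.1924] x [ 0.635 -0.772  0.004] y [-0.772 -0.635 -0.012] z [ 0.012  0.004 -1.   ] F [-0.3  0.  -2.2] w 0.42407528035031855 j [ 56.  17. -11.   0. -61. -17.]
rows [242.5 383.5]
ends in tool x,y mm [[33.0, -1.1, -23.8], [-33.1, -1.0, -24.1]]
[ -0.05862013  -1.01911772 -23.99022614]
shift [16.89 15.65 -0.87] twist -32.1 j6 -16.9
```

Request:
{"fn": "carry_out", "kwargs": {"steps": [[[3.4, 3.1, -0.4], -7], [[6.8, 6.2, -0.8], -14], [[10.2, 9.3, -0.9], -21], [[13.5, 12.5, -0.9], -28], [[16.9, 15.6, -0.9], -32], [[16.9, 15.6, -0.9], -32], [[16.9, 15.6, -0.9], -32], [[16.9, 15.6, -0.9], -32], [[16.9, 15.6, -0.9], -32]]}}

```text
time_s: 26.4
tcp_pos: [0.424, 0.1305, 0.1999]
ee_rot: [[0.948, -0.317, 0.011], [-0.317, -0.948, 0.004], [0.01, -0.007, -1.0]]
wrist_force: [-0.2, 0.5, -1.7]
gripper_width: 0.424
```

```bash
python3 - <<'E'
from h import *
st(); go([*bay(3),.0205],71.5)
E
```

```text
t 26.4 tcp [0.424  0.1305 0.1999] x [ 0.948 -0.317  0.01 ] y [-0.317 -0.948 -0.007] z [ 0.011  0.004 -1.   ] F [-0.2  0.5 -1.7] w 0.4244517998358167 j [ 38.   5. -26.   0. -58.  33.]
shift [-0.19  0.26 17.94] twist 0.0 j6 33.0
```

Request:
{"fn": "carry_out", "kwargs": {"steps": [[[-0.25, 0.35, 5], 0], [[-0.25, 0.35, 10], 0], [[-0.25, 0.35, 14], 0], [[-0.25, 0.35, 16], 0], [[-0.25, 0.35, 16], 0], [[-0.25, 0.35, 17.3], 0], [[-0.25, 0.35, 18], 0], [[-0.25, 0.35, 18], 0], [[-0.25, 0.35, 18], 0]]}}

```text
time_s: 27.3
tcp_pos: [0.4232, 0.1294, 0.0207]
ee_rot: [[0.949, -0.316, 0.013], [-0.316, -0.949, 0.005], [0.011, -0.009, -1.0]]
wrist_force: [1.6, 1.3, -0.9]
gripper_width: 0.421
```

Request:
{"fn": "carry_out", "kwargs": {"steps": [[[0, 0, 0], 0], [[0, 0, 0], 0], [[0, 0, 0], 0], [[0, 0, 0], 0], [[0, 0, -2], 0], [[0, 0, -6], 0], [[0, 0, -10], 0], [[0, 0, -14], 0], [[0, 0, -18], 0], [[0, 0, -18], 0], [[0, 0, -18], 0], [[0, 0, -18], 0]], "gripper": 0.15}}

```text
time_s: 28.5
tcp_pos: [0.4199, 0.128, 0.1995]
ee_rot: [[0.948, -0.317, 0.011], [-0.317, -0.948, 0.004], [0.009, -0.007, -1.0]]
wrist_force: [0.5, -0.4, -0.2]
gripper_width: 0.575
```

```bash
python3 - <<'E'
from h import *
st(); 
for c in ('scene','top'):
    im=snap(c)
    uv=proj(c,[.48,.146,.04]).astype(int); k=cv2.resize(im[uv[1]-60:uv[1]+60,uv[0]-75:uv[0]+75],None,fx=4,fy=4,interpolation=cv2.INTER_CUBIC); cv2.imwrite(f'pics/{c}3.png',k[:,:,::-1])
    places(c,['carrier_grip','pack1_centre'])
    if c=='scene': packs(c,im,100,3000,.042)
a=cv2.imread('pics/scene3.png');b=cv2.imread('pics/top3.png');cv2.imwrite('pics/both3.png',cv2.resize(np.hstack([a,b]),(800,320)))
go([C[0],C[1],.25],-18.5)
E
```

```text
t 28.5 tcp [0.4199 0.128  0.1995] x [ 0.948 -0.317  0.009] y [-0.317 -0.948 -0.007] z [ 0.011  0.004 -1.   ] F [ 0.5 -0.4 -0.2] w 0.5748925103026651 j [ 38.   4. -27.   0. -58.  33.]
scene carrier_grip [0.4763 0.1461 0.0646] 0.65
scene pack1_centre [0.5092 0.1032 0.0216] 0.65
scene [624. 163.] 1700 [-0.2302  0.5328] [260.1  79. ] 4.0
top carrier_grip [0.5339 0.1613 0.0212] 0.63
top pack1_centre [0.514  0.1034 0.0226] 0.63
shift [ 5.08 -3.55 -4.94] twist -89.9 j6 32.9
```

View pics/both3.png

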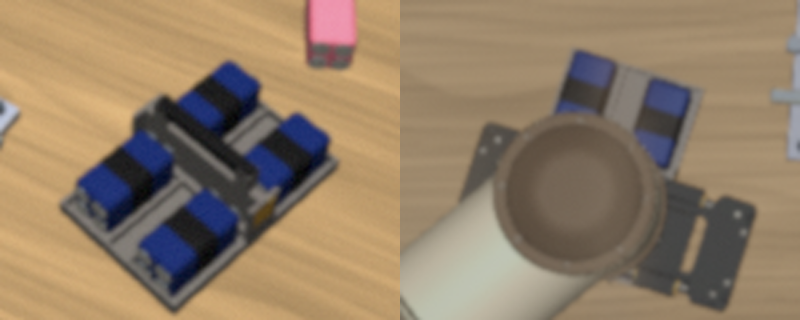

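All four packs lie flat in their bays. Next is the grip rail.

```bash
python3 - <<'E'
from h import *
go([C[0],C[1],.2],-18.5)
E
```

```text
shift [ 5.03 -3.52  0.06] twist -89.9 j6 32.9
```

Request:
{"fn": "carry_out", "kwargs": {"steps": [[[2, -1.5, 0], 8], [[4, -3.5, 0], 16], [[5.8, -3.6, 0], 24], [[5.8, -3.6, 0], 32], [[5.8, -3.6, 0], 40], [[5.8, -3.6, 0], 48], [[5.8, -3.6, 0], 56], [[5.8, -3.6, 0], 64], [[5.8, -3.6, 0], 72], [[5.8, -3.6, 0], 80], [[5.8, -3.6, 0], 90], [[5.8, -3.6, 0], 90], [[5.8, -3.6, 0], 90], [[5.8, -3.6, 0], 90], [[5.8, -3.6, 0], 90]], "gripper": 0.15}}

```text
time_s: 30.3
tcp_pos: [0.487, 0.1442, 0.2006]
ee_rot: [[-0.315, -0.949, 0.011], [-0.949, 0.315, 0.004], [-0.007, -0.01, -1.0]]
wrist_force: [-0.6, -0.5, -0.4]
gripper_width: 0.575
```

```bash
python3 - <<'E'
from h import *
st(); cal=r.calibration('wrist'); im=snap('wrist')
a=np.radians(CA); ey=np.array([np.cos(a),np.sin(a)]); ex=np.array([np.sin(-a),np.cos(a)])
big=im.copy()
for z,w,h,c in ((.072,.046,.006,(0,255,0)),(.012,.059,.089,(255,0,0))):
  cv2.polylines(big,[np.array([proj('wrist',[*(C+ex*w*u+ey*h*v),z],cal) for u,v in((1,1),(1,-1),(-1,-1),(-1,1))]).round().astype(np.int32)],True,c,1)
cv2.imwrite('pics/w10.png',big[:,:,::-1])
places('wrist',['carrier_grip','carrier'])
go([C[0],C[1],.05],-18.5)
E
```

```text
t 30.3 tcp [0.487  0.1442 0.2006] x [-0.315 -0.949 -0.007] y [-0.949  0.315 -0.01 ] z [ 0.011  0.004 -1.   ] F [-0.6 -0.5 -0.4] w 0.5750882308479761 j [ 35.  11. -18.   0. -60. -53.]
wrist carrier_grip [0.4777 0.1498 0.062 ] 0.86
wrist carrier [0.4791 0.1436 0.0024] 0.63
shift [ 0.19  0.91 15.06] twist 0.1 j6 -53.5
```

View pics/w10.png

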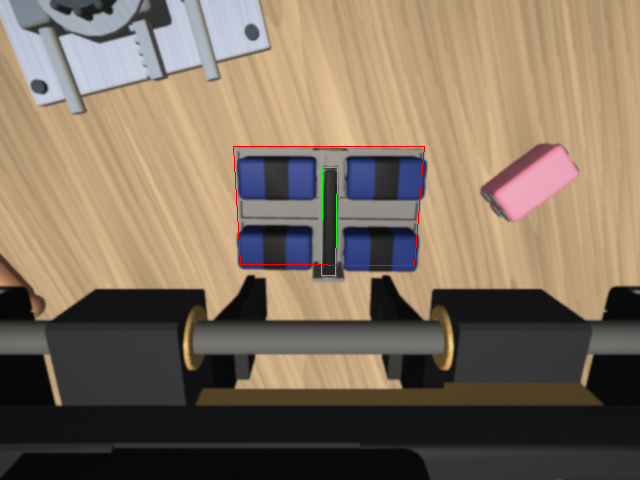

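Request:
{"fn": "carry_out", "kwargs": {"steps": [[[0.2, 0.9, 4], 0], [[0.2, 0.9, 8], 0], [[0.2, 0.9, 12], 0], [[0.2, 0.9, 14], 0], [[0.2, 0.9, 15], 0], [[0.2, 0.9, 15], 0], [[0.2, 0.9, 15], 0], [[0.2, 0.9, 15], 0]]}}

```text
time_s: 31.25
tcp_pos: [0.4806, 0.1463, 0.052]
ee_rot: [[-0.315, -0.949, 0.014], [-0.949, 0.316, 0.005], [-0.01, -0.012, -1.0]]
wrist_force: [0.4, -0.9, -0.8]
gripper_width: 0.577
```

Request:
{"fn": "carry_out", "kwargs": {"steps": [[[0, 0, 0], 0], [[0, 0, 0], 0], [[0, 0, 0], 0], [[0, 0, 0], 0], [[0, 0, 0], 0], [[0, 0, 0], 0], [[0, 0, 0], 0], [[0, 0, 0], 0]], "gripper": -1}}

```text
time_s: 32.05
tcp_pos: [0.4799, 0.1463, 0.052]
ee_rot: [[-0.316, -0.949, 0.013], [-0.949, 0.316, 0.005], [-0.009, -0.011, -1.0]]
wrist_force: [-3.8, 2.7, 2.8]
gripper_width: 0.135
```

```bash
python3 - <<'E'
from h import *
st()
# dock pose: top plate outline in top view
im=snap('top','top4')
S=cv2.cvtColor(im,cv2.COLOR_RGB2HSV); k=im[140:260,335:515]; cv2.imwrite('pics/dock.png',cv2.resize(k,None,fx=4.4,fy=4.4,interpolation=cv2.INTER_CUBIC)[:,:,::-1])
for c in ('top','scene'):
    if c=='scene': snap('scene')
    places(c,['dock','jaw','ratchet_axis','handle_grip','lever_tab'])
E
```

```text
t 32.05 tcp [0.4799 0.1463 0.052 ] x [-0.316 -0.949 -0.009] y [-0.949  0.316 -0.011] z [ 0.013  0.005 -1.   ] F [-3.8  2.7  2.8] w 0.13492249556250427 j [ 36.  21. -30.   0. -38. -54.]
top dock [ 0.5653 -0.2616  0.0032] 0.59
top jaw [ 5.816e-01 -1.528e-01  5.000e-04] 0.57
top ratchet_axis [ 0.5867 -0.0874  0.0764] 0.97
top ratchet_axis [0.5151 0.0998 0.0196] 0.7
top ratchet_axis [ 0.5914 -0.0941  0.1037] 0.47
top handle_grip [ 0.4611 -0.1268  0.0791] 0.87
top lever_tab [ 0.5792 -0.1529 -0.001 ] 0.71
top lever_tab [ 0.5937 -0.0942  0.1057] 0.6
scene dock [ 0.568  -0.2669 -0.0012] 0.82
scene dock [0.423  0.132  0.0234] 0.63
scene dock [0.5375 0.1639 0.0237] 0.57
scene jaw [ 0.579  -0.1506  0.0043] 0.97
scene jaw [0.4218 0.128  0.0214] 0.32
scene jaw [0.4451 0.1923 0.0228] 0.26
scene ratchet_axis [ 0.591  -0.0814  0.0752] 0.82
scene handle_grip [ 0.4559 -0.1264  0.0796] 0.81
scene lever_tab [ 0.5911 -0.092   0.106 ] 0.64
scene lever_tab [0.5376 0.1654 0.0257] 0.55
scene lever_tab [0.4222 0.1305 0.0267] 0.16
```

View pics/dock.png

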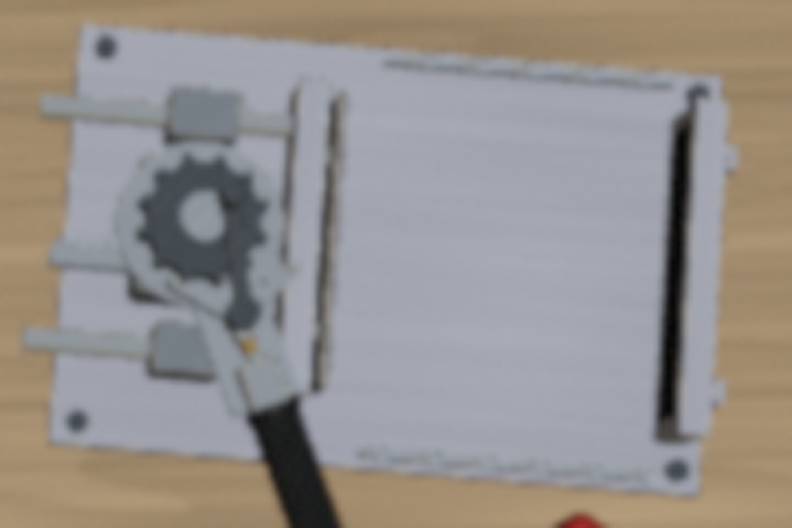

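The crop shows the plate corners at (80,27), (720,78), (697,493) and (50,443). The stop is on the right at about x=680 and the jaw's front face at about x=335. The handle runs down and to the right.

```bash
python3 - <<'E'
from h import *
f=lambda u,v,z: onplane('top',(335+u/4.4,140+v/4.4),z)[:2]
TL,TR,BR,BL=[f(*p,.012) for p in((80,27),(720,78),(697,493),(50,443))]
print(TL,TR,BR,BL,'mean',(TL+TR+BR+BL)/4)
ang=lambda d: np.degrees(np.arctan2(d[1],d[0]))
print('y-axis angles',ang(TL-TR),ang(BL-BR),'x-axis',ang(TL-BL),ang(TR-BR),np.linalg.norm(TL-TR),np.linalg.norm(TL-BL))
# stop front face top edge (z .062) ~ (690,110)-(672,435); jaw top front edge ~(325,90)-(305,385) z .057
for a,b,z in(((692,110),(678,430),.062),((330,90),(310,385),.057)): 
    p,q=f(*a,z),f(*b,z); print('edge',p,q,(p+q)/2,ang(p-q))
E
```

```text
[ 0.69904069 -0.03161868] [ 0.66562565 -0.36397058] [ 0.44956459 -0.34160705] [ 0.48207168 -0.01058609] mean [ 0.57407565 -0.1869456 ]
y-axis angles 84.25870969130696 84.39139431519072 x-axis -5.536850131233859 -5.909391042252398 0.3340274637255843 0.2179860589019484
edge [ 0.63824389 -0.33371105] [ 0.47752796 -0.31908326] [ 0.55788593 -0.32639716] -5.200529243808042
edge [ 0.6530582  -0.15345142] [ 0.50418763 -0.13829878] [ 0.57862291 -0.1458751 ] -5.811779915140823
```

Request:
{"fn": "carry_out", "kwargs": {"steps": [[[0, 0, -1], 0], [[0, 0, -3], 0], [[0, 0, -6], 0], [[0, 0, -9], 0], [[0, 0, -12], 0], [[0, 0, -15], 0], [[0, 0, -17.5], -4], [[0, 0, -17.5], -8], [[0, 0, -17.5], -12.8], [[0, 0, -17.5], -12.8], [[0, 0, -17.5], -12.8]]}}

```text
time_s: 33.75
tcp_pos: [0.4769, 0.1449, 0.2259]
ee_rot: [[-0.1, -0.995, 0.011], [-0.995, 0.1, 0.004], [-0.005, -0.01, -1.0]]
wrist_force: [1.2, -0.0, -7.2]
gripper_width: 0.133
```

```bash
python3 - <<'E'
from h import *
st(); go([.5678,-.249,.225],-5.7)
E
```

```text
t 33.75 tcp [0.4769 0.1449 0.2259] x [-0.1   -0.995 -0.005] y [-0.995  0.1   -0.01 ] z [ 0.011  0.004 -1.   ] F [ 1.2 -0.  -7.2] w 0.13271037902381083 j [ 36.   9. -17.   0. -63. -42.]
shift [ 3.828e+01 -1.299e+01  3.000e-02] twist -0.0 j6 -41.5
```

Request:
{"fn": "carry_out", "kwargs": {"steps": [[[1.5, -0.5, 0], 0], [[4, -1.4, 0], 0], [[7, -2.4, 0], 0], [[10.5, -3.6, 0], 0], [[14, -4.8, 0], 0], [[17.5, -6, 0], 0], [[21, -7.1, 0], 0], [[24.5, -8.3, 0], 0], [[28, -9.5, 0], 0], [[31.5, -10.7, 0], 0], [[34.5, -11.7, 0], 0], [[36.8, -12.5, 0], 0], [[38.3, -13, 0], 0], [[38.3, -13, 0], 0], [[38.3, -13, 0], 0], [[38.3, -13, 0], 0], [[38.3, -13, 0], 0]]}}

```text
time_s: 35.45
tcp_pos: [0.5679, -0.2483, 0.2254]
ee_rot: [[-0.099, -0.995, 0.011], [-0.995, 0.099, 0.004], [-0.005, -0.01, -1.0]]
wrist_force: [0.1, 0.2, -8.2]
gripper_width: 0.133
```

```bash
python3 - <<'E'
from h import *
st(); go([.5678,-.249,.066],-5.7); snap('wrist','w11')
E
```

```text
t 35.45 tcp [ 0.5679 -0.2483  0.2254] x [-0.099 -0.995 -0.005] y [-0.995  0.099 -0.01 ] z [ 0.011  0.004 -1.   ] F [ 0.1  0.2 -8.2] w 0.13274146281259824 j [ -9.  21.  -0.  -0. -68.   3.]
shift [ 0.16  0.17 15.94] twist 0.0 j6 3.3
```

View pics/w11.png

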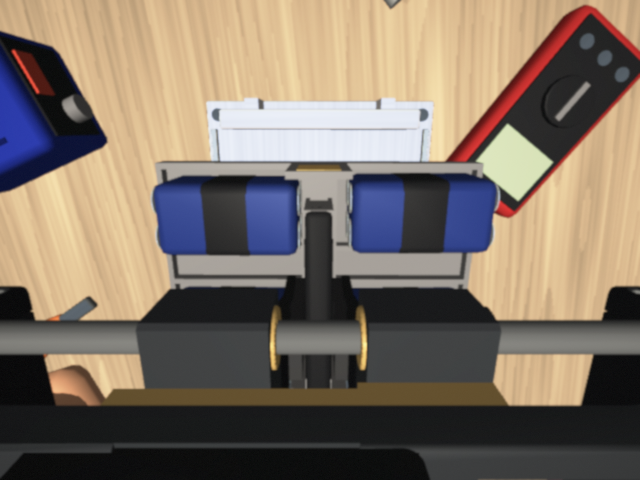

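Request:
{"fn": "carry_out", "kwargs": {"steps": [[[0.1, 0.15, 2], 0], [[0.1, 0.15, 5], 0], [[0.1, 0.15, 8], 0], [[0.1, 0.15, 11], 0], [[0.1, 0.15, 13.5], 0], [[0.1, 0.15, 15], 0], [[0.1, 0.15, 15.8], 0], [[0.1, 0.15, 15.8], 0], [[0.1, 0.15, 16], 0], [[0.1, 0.15, 16], 0], [[0.1, 0.15, 16], 0]]}}

```text
time_s: 36.6
tcp_pos: [0.5687, -0.2486, 0.0666]
ee_rot: [[-0.099, -0.995, 0.013], [-0.995, 0.099, 0.004], [-0.005, -0.012, -1.0]]
wrist_force: [-0.1, 1.1, -7.8]
gripper_width: 0.138
```

```bash
python3 - <<'E'
from h import *
st()
E
```

```text
t 36.6 tcp [ 0.5687 -0.2486  0.0666] x [-0.099 -0.995 -0.005] y [-0.995  0.099 -0.012] z [ 0.013  0.004 -1.   ] F [-0.1  1.1 -7.8] w 0.13753376173263493 j [ -9.  30. -11.  -0. -48.   3.]
```

Request:
{"fn": "carry_out", "kwargs": {"steps": [[[0, 0, 0.15], 0], [[0, 0, 0.25], 0], [[0, 0, 0.3], 0], [[0, 0, 0.3], 0]]}}

```text
time_s: 37.0
tcp_pos: [0.5694, -0.2489, 0.0642]
ee_rot: [[-0.098, -0.995, 0.014], [-0.995, 0.099, 0.003], [-0.004, -0.014, -1.0]]
wrist_force: [1.2, -0.5, -4.5]
gripper_width: 0.134
```

Request:
{"fn": "carry_out", "kwargs": {"steps": [[[0, 0, 0], 0], [[0, 0, 0], 0], [[0, 0, 0], 0], [[0, 0, 0], 0], [[0, 0, -2], 0], [[0, 0, -6], 0], [[0, 0, -10], 0], [[0, 0, -13], 0], [[0, 0, -13], 0], [[0, 0, -13], 0], [[0, 0, -13], 0]], "gripper": 0.15}}

```text
time_s: 38.1
tcp_pos: [0.5667, -0.249, 0.1929]
ee_rot: [[-0.099, -0.995, 0.012], [-0.995, 0.099, 0.004], [-0.005, -0.011, -1.0]]
wrist_force: [-0.4, 0.4, -0.5]
gripper_width: 0.575
```

```bash
python3 - <<'E'
from h import *
st(); snap('scene','scene5'); places('scene',['carrier','carrier_grip','lever_tab','handle_grip','ratchet_axis'])
snap('wrist','w12'); places('wrist',['carrier','carrier_grip'])
c=proj('scene',[.56,-.22,.05]).astype(int); im=cv2.imread('pics/scene5.png'); print(c)
k=im[max(c[1]-80,0):c[1]+120,c[0]-120:c[0]+147]; cv2.imwrite('pics/sc5.png',cv2.resize(k,None,fx=3,fy=3,interpolation=cv2.INTER_CUBIC))
E
```

```text
t 38.1 tcp [ 0.5667 -0.249   0.1929] x [-0.099 -0.995 -0.005] y [-0.995  0.099 -0.011] z [ 0.012  0.004 -1.   ] F [-0.4  0.4 -0.5] w 0.5749676257206743 j [ -9.  22.  -3.  -0. -64.   3.]
scene carrier [ 0.564  -0.253   0.0134] 0.66
scene carrier_grip [ 0.5662 -0.2504  0.0734] 0.71
scene lever_tab [ 0.5918 -0.0945  0.1036] 0.65
scene handle_grip [ 0.4558 -0.1263  0.0777] 0.61
scene ratchet_axis [ 0.6052 -0.2835  0.0359] 0.6
scene ratchet_axis [ 0.5897 -0.0807  0.0786] 0.58
wrist carrier [ 0.5697 -0.2487  0.0154] 0.85
wrist carrier [ 0.5218 -0.2131  0.0357] 0.73
wrist carrier [ 0.3527 -0.3116  0.0011] 0.44
wrist carrier_grip [ 0.5777 -0.152   0.    ] 0.74
wrist carrier_grip [ 0.5681 -0.2459  0.075 ] 0.71
[190 261]
```

View pics/sc5.png

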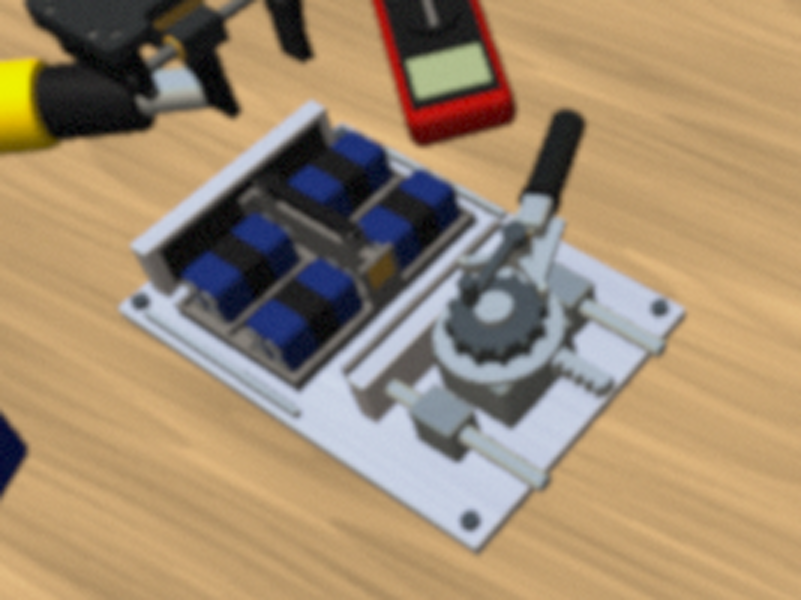

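```bash
python3 - <<'E'
from h import *
go([.601,-.122,.16],18); go([.601,-.122,.099],18)
E
```

```text
shift [-12.98  -2.03   3.47] twist -23.7 j6 3.4
shift [-12.96  -1.95   9.57] twist -23.7 j6 3.4
```

Request:
{"fn": "carry_out", "kwargs": {"steps": [[[-3, -0.5, 0], -8], [[-6, -1, 0], -16], [[-9, -1.5, 0], -23.7], [[-13, -2, 0], -23.7], [[-13, -2, 0], -23.7], [[-13, -2, 3], -23.7], [[-13, -2, 6], -23.7], [[-13, -2, 8], -23.7], [[-13, -2, 9.5], -23.7], [[-13, -2, 9.5], -23.7], [[-13, -2, 9.5], -23.7], [[-13, -2, 9.5], -23.7]], "gripper": -1}}

```text
time_s: 39.75
tcp_pos: [0.6024, -0.1219, 0.101]
ee_rot: [[0.31, -0.951, 0.016], [-0.951, -0.31, 0.003], [0.002, -0.016, -1.0]]
wrist_force: [0.4, 1.0, 0.6]
gripper_width: 0.007
```

```bash
python3 - <<'E'
from h import *
st(); snap('scene'); places('scene',['lever_tab','handle_grip'])
snap('wrist','w13')
places('wrist',['lever_tab','handle_grip','ratchet_axis'])
E
```

```text
t 39.75 tcp [ 0.6024 -0.1219  0.101 ] x [ 0.31  -0.951  0.002] y [-0.951 -0.31  -0.016] z [ 0.016  0.003 -1.   ] F [0.4 1.  0.6] w 0.006718340572734287 j [  4.  27. -11.  -0. -51.  15.]
scene lever_tab [ 0.5911 -0.0957  0.1043] 0.67
scene handle_grip [ 0.4539 -0.1255  0.0783] 0.86
wrist handle_grip [ 0.456  -0.1245  0.075 ] 0.65
```

View pics/w13.png

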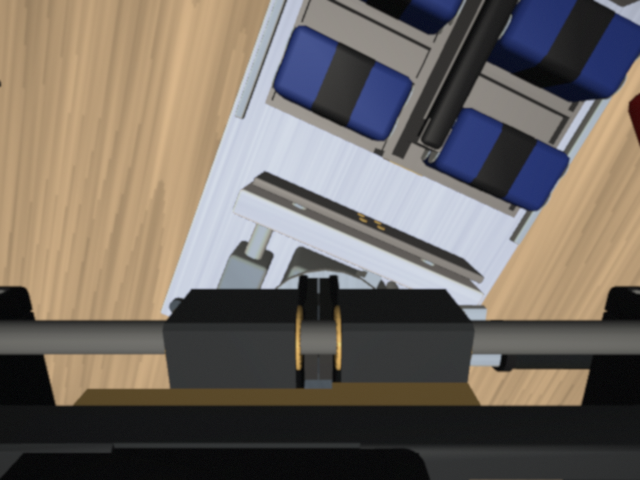

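The closed fingers are at column 320, in line with the tab and 30 mm short of it. I'll push along tool −x.

Request:
{"fn": "carry_out", "kwargs": {"steps": [[[-0.7, 0.1, 0], 0], [[-1.4, 0.1, 0], 0], [[-2.1, 0.1, 0], 0], [[-2.8, 0.1, 0], 0], [[-3.5, 0.1, 0], 0], [[-4.2, 0.1, 0], 0], [[-4.8, 0.1, 0], 0], [[-5, 0.1, 0], 0], [[-5, 0.1, 0], 0], [[-5, 0.1, 0], 0]]}}

```text
time_s: 41.1
tcp_pos: [0.5857, -0.0776, 0.1002]
ee_rot: [[0.31, -0.951, 0.015], [-0.951, -0.31, -0.002], [0.006, -0.014, -1.0]]
wrist_force: [4.2, -13.5, -3.3]
gripper_width: 0.006
```

Request:
{"fn": "carry_out", "kwargs": {"steps": [[[1, 0, 0], 0], [[2, 0, -1], 0], [[2, 0, -4], 0], [[2, 0, -8], 0], [[2, 0, -10], 0], [[2, 0, -10], 0], [[2, 0, -10], 0], [[2, 0, -10], 0]]}}

```text
time_s: 41.9
tcp_pos: [0.5895, -0.0963, 0.1991]
ee_rot: [[0.31, -0.951, 0.013], [-0.951, -0.31, -0.001], [0.005, -0.012, -1.0]]
wrist_force: [-0.5, -0.1, -0.8]
gripper_width: 0.005
```

```bash
python3 - <<'E'
from h import *
st(); im=snap('scene'); places('scene',['lever_tab','handle_grip','ratchet_axis'])
snap('top'); places('top',['lever_tab','handle_grip','ratchet_axis'])
c=proj('scene',[.56,-.1,.08]).astype(int)
k=im[c[1]-80:c[1]+80,c[0]-100:c[0]+100]; cv2.imwrite('pics/sc6.png',cv2.resize(k,None,fx=3.5,fy=3.5,interpolation=cv2.INTER_CUBIC)[:,:,::-1])
E
```

```text
t 41.9 tcp [ 0.5895 -0.0963  0.1991] x [ 0.31  -0.951  0.005] y [-0.951 -0.31  -0.012] z [ 0.013 -0.001 -1.   ] F [-0.5 -0.1 -0.8] w 0.005081359502438553 j [  6.  20.  -6.   0. -63.  12.]
scene lever_tab [ 0.5806 -0.0645  0.1029] 0.71
scene handle_grip [ 0.4573 -0.1222  0.0788] 0.76
scene handle_grip [ 0.5215 -0.2098  0.034 ] 0.18
scene ratchet_axis [ 0.5889 -0.0829  0.0775] 0.81
top lever_tab [ 0.5828 -0.0613  0.1042] 0.76
top lever_tab [ 0.5869 -0.0842  0.0787] 0.39
top lever_tab [ 0.5682 -0.2464  0.0123] 0.24
top handle_grip [ 0.4577 -0.1169  0.0786] 0.85
top ratchet_axis [ 0.586  -0.0837  0.075 ] 0.72
top ratchet_axis [ 0.5821 -0.0624  0.1041] 0.68
top ratchet_axis [ 0.3514 -0.3138 -0.0012] 0.42
```

View pics/sc6.png

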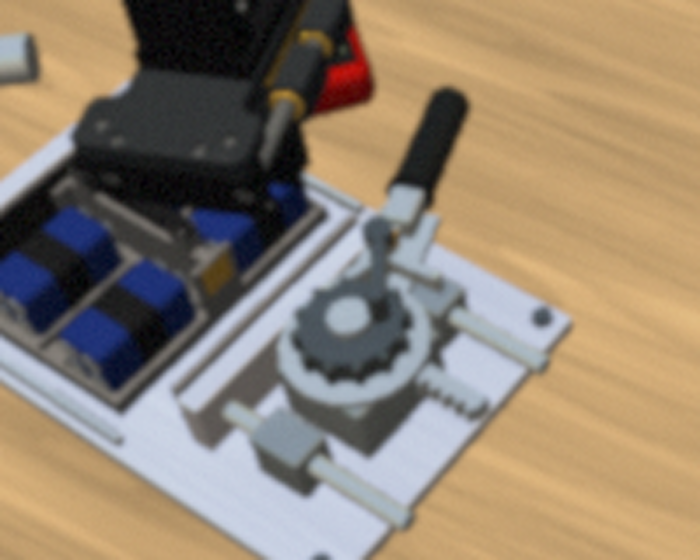

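The tab is now on the closing side: measured at (0.582,−0.063), having moved about 33 mm. Next is the handle.

```bash
cat >> h.py <<'E'
A=np.array([.5875,-.0835])
def sw(s,z=None,rad=.135):
    a=np.radians(174.3+s); p=A+rad*np.array([np.cos(a),np.sin(a)]); return p,a
def arc(s0,s1,n,rad=.135,dz=0):
    s=r.sense();R=np.array(s['ee_rot']);p0=np.array(s['tcp_pos']);yaw0=np.degrees(np.arctan2(R[1,1],R[0,1]));rows=[]
    for q in np.linspace(s0,s1,n):
        p,a=sw(q,rad=rad); d=R.T@(np.array([*p,p0[2]+dz])-p0)*100; t=-((np.degrees(a)+90-yaw0+90)%180-90); rows.append([[round(x,1) for x in d.tolist()],round(t,0)])
    print(rows)
def hs():
    s=r.sense();d=np.array(s['tcp_pos'])[:2]-A;print('swing of tcp',round((np.degrees(np.arctan2(d[1],d[0]))-174.3+180)%360-180,1),'rad',round(np.linalg.norm(d),4))
E
python3 - <<'E'
from h import *
go([.457,-.121,.2],106)
E
```

```text
shift [-1.8  13.44 -0.19] twist -87.9 j6 11.7
```

Request:
{"fn": "carry_out", "kwargs": {"steps": [[[0, 3, 0], 8], [[-0.5, 6, 0], 16], [[-1, 9, 0], 24], [[-1.5, 12, 0], 32], [[-1.8, 13.4, 0], 40], [[-1.8, 13.4, 0], 48], [[-1.8, 13.4, 0], 56], [[-1.8, 13.4, 0], 64], [[-1.8, 13.4, 0], 72], [[-1.8, 13.4, 0], 80], [[-1.8, 13.4, 0], 92], [[-1.8, 13.4, 0], 92], [[-1.8, 13.4, 0], 92], [[-1.8, 13.4, 0], 92], [[-1.8, 13.4, 0], 92]], "gripper": 1}}

```text
time_s: 43.8
tcp_pos: [0.4574, -0.1209, 0.1981]
ee_rot: [[-0.961, -0.278, 0.015], [-0.278, 0.961, -0.002], [-0.014, -0.006, -1.0]]
wrist_force: [0.0, -0.4, -0.1]
gripper_width: 1.0
```

```bash
python3 - <<'E'
from h import *
st(); snap('wrist','w14'); places('wrist',['handle_grip','ratchet_axis','lever_tab'])
go([.457,-.121,.058],106)
E
```

```text
t 43.8 tcp [ 0.4574 -0.1209  0.1981] x [-0.961 -0.278 -0.014] y [-0.278  0.961 -0.006] z [ 0.015 -0.002 -1.   ] F [ 0.  -0.4 -0.1] w 0.9997951454330559 j [  5.   8. -23.   0. -58. -79.]
wrist ratchet_axis [ 0.5824 -0.0805  0.0808] 0.84
wrist lever_tab [ 0.5832 -0.0621  0.1051] 0.69
shift [ 0.23  0.08 14.  ] twist 0.1 j6 -79.1
```

View pics/w14.png

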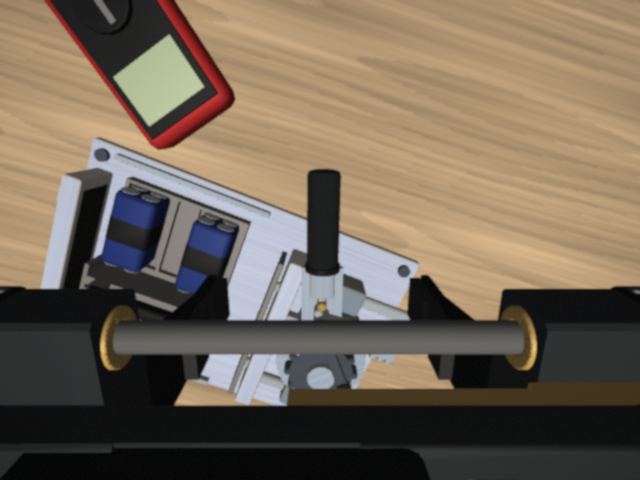

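Request:
{"fn": "carry_out", "kwargs": {"steps": [[[0.2, 0, 4], 0], [[0.2, 0, 8], 0], [[0.2, 0, 11], 0], [[0.2, 0, 13], 0], [[0.2, 0, 13.5], 0], [[0.2, 0, 13.5], 0], [[0.2, 0, 13.5], 0], [[0.2, 0, 13.5], 0]]}}

```text
time_s: 44.8
tcp_pos: [0.4584, -0.1216, 0.0643]
ee_rot: [[-0.961, -0.277, 0.017], [-0.277, 0.961, -0.002], [-0.016, -0.006, -1.0]]
wrist_force: [-0.1, -0.2, 0.1]
gripper_width: 1.002
```

Request:
{"fn": "carry_out", "kwargs": {"steps": [[[0, 0, 0], 0], [[0, 0, 0], 0], [[0, 0, 0], 0], [[0, 0, 0], 0], [[0, 0, 0], 0]], "gripper": -0.3}}

```text
time_s: 45.3
tcp_pos: [0.4584, -0.1216, 0.0644]
ee_rot: [[-0.961, -0.277, 0.017], [-0.277, 0.961, -0.002], [-0.016, -0.006, -1.0]]
wrist_force: [-0.4, 0.3, 0.3]
gripper_width: 0.632
```

```bash
python3 - <<'E'
from h import *
st();hs(); arc(15,-42,10)
E
```

```text
t 45.3 tcp [ 0.4584 -0.1216  0.0644] x [-0.961 -0.277 -0.016] y [-0.277  0.961 -0.006] z [ 0.017 -0.002 -1.   ] F [-0.4  0.3  0.3] w 0.6320463266225478 j [  5.  18. -33.   0. -38. -79.]
swing of tcp 22.1 rad 0.1346
[[[-0.1, 1.7, -0.0], np.float64(7.0)], [[-0.3, 3.1, -0.0], np.float64(13.0)], [[-0.7, 4.6, -0.0], np.float64(19.0)], [[-1.3, 6.0, -0.0], np.float64(26.0)], [[-2.0, 7.3, -0.0], np.float64(32.0)], [[-2.9, 8.5, -0.0], np.float64(38.0)], [[-3.9, 9.6, 0.0], np.float64(45.0)], [[-5.0, 10.6, 0.0], np.float64(51.0)], [[-6.2, 11.5, 0.0], np.float64(57.0)], [[-7.5, 12.2, 0.0], np.float64(64.0)]]
```

Request:
{"fn": "carry_out", "kwargs": {"steps": [[[0, 0, 0], 0], [[0, 0, 0], 0], [[0, 0, 0], 0], [[0, 0, 0], 0], [[-0.1, 1.7, 0], 7], [[-0.3, 3.1, 0], 13], [[-0.7, 4.6, 0], 19], [[-1.3, 6, 0], 26], [[-2, 7.3, 0], 32], [[-2.9, 8.5, 0], 38], [[-3.9, 9.6, 0], 45], [[-5, 10.6, 0], 51], [[-6.2, 11.5, 0], 57], [[-7.5, 12.2, 0], 64], [[-7.5, 12.2, 0], 64], [[-7.5, 12.2, 0], 64]]}}

```text
time_s: 46.9
tcp_pos: [0.4963, 0.0163, 0.0646]
ee_rot: [[-0.672, 0.74, 0.017], [0.74, 0.672, -0.002], [-0.012, 0.011, -1.0]]
wrist_force: [-0.3, 0.2, 0.9]
gripper_width: 0.348
```

```bash
python3 - <<'E'
from h import *
st();hs(); arc(-36,43,13)
E
```

```text
t 46.9 tcp [0.4963 0.0163 0.0646] x [-0.672  0.74  -0.012] y [0.74  0.672 0.011] z [ 0.017 -0.002 -1.   ] F [-0.3  0.2  0.9] w 0.34833421832947387 j [  21.   20.  -30.    1.  -39. -159.]
swing of tcp -41.9 rad 0.1352
[[[-0.1, -1.4, -0.0], np.float64(-6.0)], [[-0.3, -2.9, -0.0], np.float64(-13.0)], [[-0.8, -4.4, -0.0], np.float64(-19.0)], [[-1.4, -5.8, -0.0], np.float64(-26.0)], [[-2.1, -7.2, -0.1], np.float64(-32.0)], [[-3.0, -8.5, -0.1], np.float64(-39.0)], [[-4.1, -9.6, -0.1], np.float64(-46.0)], [[-5.2, -10.6, -0.1], np.float64(-52.0)], [[-6.5, -11.5, -0.0], np.float64(-59.0)], [[-7.9, -12.2, -0.0], np.float64(-65.0)], [[-9.3, -12.8, -0.0], np.float64(-72.0)], [[-10.8, -13.2, -0.0], np.float64(-78.0)], [[-12.4, -13.4, 0.0], np.float64(-85.0)]]
```

Request:
{"fn": "carry_out", "kwargs": {"steps": [[[-0.1, -1.4, 0], -6], [[-0.3, -2.9, 0], -13], [[-0.8, -4.4, 0], -19], [[-1.4, -5.8, 0], -26], [[-2.1, -7.2, 0], -32], [[-3, -8.5, 0], -39], [[-4.1, -9.6, 0], -46], [[-5.2, -10.6, 0], -52], [[-6.5, -11.5, 0], -59], [[-7.9, -12.2, 0], -65], [[-9.3, -12.8, 0], -72], [[-10.8, -13.2, 0], -78], [[-12.2, -13.4, 0], -84], [[-12.2, -13.4, 0], -84], [[-12.2, -13.4, 0], -84]]}}

```text
time_s: 48.4
tcp_pos: [0.4781, -0.1643, 0.0644]
ee_rot: [[-0.807, -0.59, 0.016], [-0.59, 0.807, -0.002], [-0.012, -0.011, -1.0]]
wrist_force: [0.0, 0.8, 0.0]
gripper_width: 0.35
```

```bash
python3 - <<'E'
from h import *
st();hs(); snap('scene'); places('scene',['jaw','handle_grip','lever_tab','carrier']); arc(36,-42,13)
E
```

```text
t 48.4 tcp [ 0.4781 -0.1643  0.0644] x [-0.807 -0.59  -0.012] y [-0.59   0.807 -0.011] z [ 0.016 -0.002 -1.   ] F [0.  0.8 0. ] w 0.34985631241462856 j [ -0.  21. -29.   0. -40. -53.]
swing of tcp 42.2 rad 0.136
scene jaw [ 0.5804 -0.1706  0.0019] 0.55
scene jaw [ 0.6202 -0.2184  0.035 ] 0.33
scene handle_grip [ 0.4764 -0.1632  0.08  ] 0.63
scene handle_grip [ 0.5684 -0.2523  0.0096] 0.57
scene lever_tab [ 0.577  -0.0669  0.1024] 0.64
scene carrier [ 0.5667 -0.2518  0.0121] 0.83
[[[-0.1, 1.4, -0.0], np.float64(6.0)], [[-0.4, 2.9, -0.0], np.float64(12.0)], [[-0.8, 4.4, -0.0], np.float64(19.0)], [[-1.4, 5.8, -0.0], np.float64(25.0)], [[-2.1, 7.2, -0.1], np.float64(32.0)], [[-3.0, 8.4, -0.1], np.float64(38.0)], [[-4.0, 9.6, -0.1], np.float64(45.0)], [[-5.2, 10.6, -0.1], np.float64(51.0)], [[-6.4, 11.5, -0.0], np.float64(58.0)], [[-7.7, 12.2, -0.0], np.float64(64.0)], [[-9.2, 12.8, -0.0], np.float64(71.0)], [[-10.6, 13.2, -0.0], np.float64(77.0)], [[-12.1, 13.5, -0.0], np.float64(84.0)]]
```

Request:
{"fn": "carry_out", "kwargs": {"steps": [[[-0.1, 1.4, 0], 6], [[-0.4, 2.9, 0], 12], [[-0.8, 4.4, 0], 19], [[-1.4, 5.8, 0], 25], [[-2.1, 7.2, 0], 32], [[-3, 8.4, 0], 38], [[-4, 9.6, 0], 45], [[-5.2, 10.6, 0], 51], [[-6.4, 11.5, 0], 58], [[-7.7, 12.2, 0], 64], [[-9.2, 12.8, 0], 71], [[-10.6, 13.2, 0], 77], [[-12.1, 13.5, 0], 84], [[-12.1, 13.5, 0], 84], [[-12.1, 13.5, 0], 84]]}}

```text
time_s: 50.15
tcp_pos: [0.4959, 0.0164, 0.0644]
ee_rot: [[-0.674, 0.738, 0.016], [0.738, 0.674, -0.001], [-0.012, 0.011, -1.0]]
wrist_force: [0.6, 1.7, -0.2]
gripper_width: 0.347
```

Request:
{"fn": "carry_out", "kwargs": {"steps": [[[-0.1, -1.4, 0], -6], [[-0.3, -2.9, 0], -13], [[-0.8, -4.4, 0], -19], [[-1.4, -5.8, 0], -26], [[-2.1, -7.2, 0], -32], [[-3, -8.5, 0], -39], [[-4.1, -9.6, 0], -46], [[-5.2, -10.6, 0], -52], [[-6.5, -11.5, 0], -59], [[-7.9, -12.2, 0], -65], [[-9.3, -12.8, 0], -72], [[-10.8, -13.2, 0], -78], [[-12.2, -13.4, 0], -84], [[-12.2, -13.4, 0], -84], [[-12.2, -13.4, 0], -84]]}}

```text
time_s: 51.65
tcp_pos: [0.4782, -0.1642, 0.0642]
ee_rot: [[-0.806, -0.592, 0.015], [-0.592, 0.806, -0.001], [-0.011, -0.01, -1.0]]
wrist_force: [-0.1, 1.6, 0.3]
gripper_width: 0.351
```

```bash
python3 - <<'E'
from h import *
st();hs(); snap('scene'); places('scene',['jaw','handle_grip','carrier','carrier_grip']); arc(36,-42,13)
E
```

```text
t 51.65 tcp [ 0.4782 -0.1642  0.0642] x [-0.806 -0.592 -0.011] y [-0.592  0.806 -0.01 ] z [ 0.015 -0.001 -1.   ] F [-0.1  1.6  0.3] w 0.350922481944254 j [ -0.  21. -29.   0. -40. -53.]
swing of tcp 42.1 rad 0.1359
scene jaw [ 0.5777 -0.1854  0.0019] 0.95
scene handle_grip [ 0.4769 -0.1639  0.0796] 0.55
scene carrier [ 0.5644 -0.2478  0.0118] 0.73
scene carrier_grip [ 0.5675 -0.2494  0.0758] 0.77
[[[-0.1, 1.4, -0.0], np.float64(6.0)], [[-0.4, 2.9, -0.0], np.float64(13.0)], [[-0.8, 4.4, -0.0], np.float64(19.0)], [[-1.4, 5.8, -0.0], np.float64(26.0)], [[-2.1, 7.2, -0.0], np.float64(32.0)], [[-3.0, 8.4, -0.1], np.float64(39.0)], [[-4.0, 9.6, -0.1], np.float64(45.0)], [[-5.2, 10.6, -0.0], np.float64(52.0)], [[-6.4, 11.4, -0.0], np.float64(58.0)], [[-7.8, 12.2, -0.0], np.float64(65.0)], [[-9.2, 12.8, -0.0], np.float64(71.0)], [[-10.7, 13.2, -0.0], np.float64(78.0)], [[-12.2, 13.4, -0.0], np.float64(84.0)]]
```

Request:
{"fn": "carry_out", "kwargs": {"steps": [[[-0.1, 1.4, 0], 6], [[-0.4, 2.9, 0], 13], [[-0.8, 4.4, 0], 19], [[-1.4, 5.8, 0], 26], [[-2.1, 7.2, 0], 32], [[-3, 8.4, 0], 39], [[-4, 9.6, 0], 45], [[-5.2, 10.6, 0], 52], [[-6.4, 11.4, 0], 58], [[-7.8, 12.2, 0], 65], [[-9.2, 12.8, 0], 71], [[-10.7, 13.2, 0], 78], [[-12.2, 13.4, 0], 84], [[-12.2, 13.4, 0], 84], [[-12.2, 13.4, 0], 84]]}}

```text
time_s: 53.4
tcp_pos: [0.4966, 0.0163, 0.0643]
ee_rot: [[-0.676, 0.737, 0.014], [0.737, 0.676, -0.002], [-0.011, 0.01, -1.0]]
wrist_force: [-0.5, 0.1, -0.1]
gripper_width: 0.351
```

Request:
{"fn": "carry_out", "kwargs": {"steps": [[[-0.1, -1.4, 0], -6], [[-0.3, -2.9, 0], -13], [[-0.8, -4.4, 0], -19], [[-1.4, -5.8, 0], -26], [[-2.1, -7.2, 0], -32], [[-3, -8.5, 0], -39], [[-4.1, -9.6, 0], -46], [[-5.2, -10.6, 0], -52], [[-6.5, -11.5, 0], -59], [[-7.9, -12.2, 0], -65], [[-7.9, -12.2, 0], -65]]}}

```text
time_s: 54.5
tcp_pos: [0.4599, -0.1252, 0.0643]
ee_rot: [[-0.954, -0.301, 0.015], [-0.301, 0.954, -0.001], [-0.014, -0.006, -1.0]]
wrist_force: [-0.2, 2.6, 1.7]
gripper_width: 0.355
```

```bash
python3 - <<'E'
from h import *
st();hs(); snap('scene'); places('scene',['jaw','handle_grip','carrier','carrier_grip']); arc(24,42,6)
E
```

```text
t 54.5 tcp [ 0.4599 -0.1252  0.0643] x [-0.954 -0.301 -0.014] y [-0.301  0.954 -0.006] z [ 0.015 -0.001 -1.   ] F [-0.2  2.6  1.7] w 0.35526812406841674 j [  4.  18. -33.   0. -38. -77.]
swing of tcp 23.8 rad 0.1342
scene jaw [ 0.5736 -0.1984  0.0012] 0.82
scene jaw [ 0.512  -0.2848  0.035 ] 0.74
scene handle_grip [ 0.454  -0.1249  0.0775] 0.81
scene handle_grip [ 5.688e-01 -2.668e-01 -5.000e-04] 0.62
scene handle_grip [ 0.523  -0.2219  0.0403] 0.41
scene carrier [ 0.5648 -0.2571  0.0126] 0.55
scene carrier_grip [ 0.5662 -0.2559  0.0761] 0.76
[[[0.1, -0.1, -0.0], np.float64(-1.0)], [[0.0, -1.0, 0.0], np.float64(-4.0)], [[-0.0, -1.8, 0.0], np.float64(-8.0)], [[-0.2, -2.7, 0.0], np.float64(-12.0)], [[-0.4, -3.5, 0.0], np.float64(-15.0)], [[-0.6, -4.3, 0.0], np.float64(-19.0)]]
```

Request:
{"fn": "carry_out", "kwargs": {"steps": [[[0, -1, 0], -4], [[0, -1.8, 0], -8], [[-0.2, -2.7, 0], -12], [[-0.4, -3.5, 0], -15], [[-0.6, -4.2, 0], -18], [[-0.6, -4.2, 0], -18], [[-0.6, -4.2, 0], -18]]}}

```text
time_s: 55.45
tcp_pos: [0.4775, -0.1621, 0.0641]
ee_rot: [[-0.814, -0.581, 0.013], [-0.581, 0.814, -0.002], [-0.01, -0.009, -1.0]]
wrist_force: [-0.0, 2.0, -0.7]
gripper_width: 0.353
```

Request:
{"fn": "carry_out", "kwargs": {"steps": [[[-0.1, 1.4, 0], 6], [[-0.4, 2.9, 0], 13], [[-0.8, 4.4, 0], 19], [[-1.4, 5.8, 0], 26], [[-2.1, 7.2, 0], 32], [[-3, 8.4, 0], 39], [[-4, 9.6, 0], 45], [[-5.2, 10.6, 0], 52], [[-6.4, 11.4, 0], 58], [[-7.8, 12.2, 0], 65], [[-9.2, 12.8, 0], 71], [[-10.7, 13.2, 0], 78], [[-12.2, 13.4, 0], 84], [[-12.2, 13.4, 0], 84], [[-12.2, 13.4, 0], 84]]}}

```text
time_s: 56.95
tcp_pos: [0.4986, 0.0176, 0.064]
ee_rot: [[-0.664, 0.747, 0.013], [0.747, 0.664, -0.002], [-0.01, 0.008, -1.0]]
wrist_force: [-0.3, 0.2, -0.5]
gripper_width: 0.349
```

```bash
python3 - <<'E'
from h import *
st();hs(); snap('scene'); places('scene',['jaw','carrier','carrier_grip']); arc(-36,43,13)
E
```

```text
t 56.95 tcp [0.4986 0.0176 0.064 ] x [-0.664  0.747 -0.01 ] y [0.747 0.664 0.008] z [ 0.013 -0.002 -1.   ] F [-0.3  0.2 -0.5] w 0.34870626941930355 j [  21.   20.  -30.    1.  -40. -160.]
swing of tcp -43.0 rad 0.1346
scene jaw [ 0.5745 -0.2014  0.001 ] 0.57
scene carrier [ 0.5659 -0.2628  0.0134] 0.68
scene carrier_grip [ 0.566  -0.2595  0.0764] 0.88
scene carrier_grip [ 0.5241 -0.2227  0.0398] 0.22
[[[-0.0, -1.6, -0.0], np.float64(-7.0)], [[-0.3, -3.2, -0.0], np.float64(-13.0)], [[-0.7, -4.6, -0.0], np.float64(-20.0)], [[-1.4, -6.1, -0.0], np.float64(-27.0)], [[-2.1, -7.4, -0.0], np.float64(-33.0)], [[-3.1, -8.7, -0.0], np.float64(-40.0)], [[-4.1, -9.8, -0.0], np.float64(-46.0)], [[-5.3, -10.8, -0.0], np.float64(-53.0)], [[-6.6, -11.7, -0.0], np.float64(-59.0)], [[-8.0, -12.4, -0.0], np.float64(-66.0)], [[-9.4, -12.9, -0.0], np.float64(-73.0)], [[-10.9, -13.3, -0.0], np.float64(-79.0)], [[-12.4, -13.5, 0.0], np.float64(-86.0)]]
```

Request:
{"fn": "carry_out", "kwargs": {"steps": [[[0, -1.6, 0], -7], [[-0.3, -3.2, 0], -13], [[-0.7, -4.6, 0], -20], [[-1.4, -6.1, 0], -27], [[-2.1, -7.4, 0], -33], [[-2.1, -7.4, 0], -33]]}}

```text
time_s: 57.75
tcp_pos: [0.4573, -0.0478, 0.0643]
ee_rot: [[-0.963, 0.268, 0.015], [0.268, 0.963, -0.001], [-0.015, 0.003, -1.0]]
wrist_force: [-0.3, 4.1, 1.0]
gripper_width: 0.353
```

```bash
python3 - <<'E'
from h import *
st();hs(); snap('scene'); places('scene',['jaw','carrier','carrier_grip']); arc(-10,43,10)
E
```

```text
t 57.75 tcp [ 0.4573 -0.0478  0.0643] x [-0.963  0.268 -0.015] y [0.268 0.963 0.003] z [ 0.015 -0.001 -1.   ] F [-0.3  4.1  1. ] w 0.35290606983462836 j [  15.   17.  -35.    0.  -37. -120.]
swing of tcp -9.6 rad 0.135
scene jaw [ 0.5742 -0.2012 -0.0008] 0.97
scene carrier [ 0.5627 -0.2656  0.0132] 0.74
scene carrier_grip [ 0.5636 -0.2612  0.0736] 0.64
[[[0.0, 0.0, -0.0], np.float64(0.0)], [[-0.1, -1.4, -0.0], np.float64(-6.0)], [[-0.3, -2.7, -0.0], np.float64(-12.0)], [[-0.6, -4.1, -0.0], np.float64(-17.0)], [[-1.1, -5.4, 0.0], np.float64(-23.0)], [[-1.7, -6.6, 0.0], np.float64(-29.0)], [[-2.4, -7.8, 0.0], np.float64(-35.0)], [[-3.3, -8.9, 0.0], np.float64(-41.0)], [[-4.3, -9.9, 0.0], np.float64(-47.0)], [[-5.3, -10.8, 0.1], np.float64(-53.0)]]
```

Next I'll go in smaller steps and check the force after each one.

Request:
{"fn": "carry_out", "kwargs": {"steps": [[[-0.1, -1.4, 0], -6], [[-0.3, -2.7, 0], -12], [[-0.4, -3.4, 0], -14], [[-0.4, -3.4, 0], -14]]}}

```text
time_s: 58.35
tcp_pos: [0.453, -0.0808, 0.0641]
ee_rot: [[-1.0, 0.028, 0.015], [0.028, 1.0, -0.001], [-0.015, -0.001, -1.0]]
wrist_force: [0.6, 2.7, 1.0]
gripper_width: 0.352
```

Request:
{"fn": "carry_out", "kwargs": {"steps": [[[0, -0.7, 0], -3], [[-0.1, -1.4, 0], -6], [[-0.1, -1.4, 0], -6]]}}

```text
time_s: 58.65
tcp_pos: [0.4536, -0.0946, 0.0641]
ee_rot: [[-0.997, -0.076, 0.014], [-0.076, 0.997, -0.001], [-0.014, -0.003, -1.0]]
wrist_force: [-1.5, 2.4, 2.3]
gripper_width: 0.353
```

```bash
python3 - <<'E'
from h import *
st();hs(); arc(12,43,6)
E
```

```text
t 58.65 tcp [ 0.4536 -0.0946  0.0641] x [-0.997 -0.076 -0.014] y [-0.076  0.997 -0.003] z [ 0.014 -0.001 -1.   ] F [-1.5  2.4  2.3] w 0.35346281746387714 j [  9.  17. -34.   0. -38. -94.]
swing of tcp 10.4 rad 0.1344
[[[0.1, -0.4, 0.0], np.float64(-2.0)], [[-0.1, -1.8, 0.0], np.float64(-8.0)], [[-0.4, -3.3, 0.0], np.float64(-14.0)], [[-0.8, -4.6, 0.0], np.float64(-21.0)], [[-1.4, -6.0, 0.0], np.float64(-27.0)], [[-2.1, -7.3, 0.0], np.float64(-33.0)]]
```

Request:
{"fn": "carry_out", "kwargs": {"steps": [[[-0.1, -1, 0], -4], [[-0.1, -1.8, 0], -8], [[-0.1, -1.8, 0], -8]]}}

```text
time_s: 58.95
tcp_pos: [0.4563, -0.1122, 0.0641]
ee_rot: [[-0.977, -0.212, 0.015], [-0.212, 0.977, -0.001], [-0.014, -0.005, -1.0]]
wrist_force: [1.1, 3.3, 1.6]
gripper_width: 0.351
```

Request:
{"fn": "carry_out", "kwargs": {"steps": [[[0, -0.7, 0], -3], [[-0.1, -1.4, 0], -6], [[-0.1, -1.4, 0], -6]]}}

```text
time_s: 59.25
tcp_pos: [0.4601, -0.1254, 0.0641]
ee_rot: [[-0.95, -0.311, 0.014], [-0.311, 0.95, -0.001], [-0.013, -0.006, -1.0]]
wrist_force: [-0.5, 4.4, 2.7]
gripper_width: 0.349
```

```bash
python3 - <<'E'
from h import *
st();hs(); snap('scene'); places('scene',['jaw','carrier','carrier_grip']); arc(25,43,4)
E
```

```text
t 59.25 tcp [ 0.4601 -0.1254  0.0641] x [-0.95  -0.311 -0.013] y [-0.311  0.95  -0.006] z [ 0.014 -0.001 -1.   ] F [-0.5  4.4  2.7] w 0.34891496433185165 j [  4.  18. -32.   0. -38. -76.]
swing of tcp 23.9 rad 0.1341
scene jaw [ 0.5776 -0.2112  0.0011] 0.84
scene carrier [ 0.5645 -0.2673  0.0117] 0.81
scene carrier_grip [ 0.5638 -0.2676  0.0751] 0.91
[[[0.1, -0.3, 0.0], np.float64(-1.0)], [[-0.0, -1.7, 0.0], np.float64(-7.0)], [[-0.3, -3.1, 0.0], np.float64(-13.0)], [[-0.7, -4.4, 0.0], np.float64(-19.0)]]
```

Request:
{"fn": "carry_out", "kwargs": {"steps": [[[0, -0.9, 0], -4], [[0, -1.7, 0], -7], [[0, -1.7, 0], -7]]}}

```text
time_s: 59.75
tcp_pos: [0.4663, -0.1409, 0.0642]
ee_rot: [[-0.905, -0.424, 0.016], [-0.424, 0.905, -0.0], [-0.015, -0.007, -1.0]]
wrist_force: [0.2, 9.3, 0.8]
gripper_width: 0.35
```

Request:
{"fn": "carry_out", "kwargs": {"steps": [[[0, -0.7, 0], -3], [[-0.1, -1.4, 0], -6], [[-0.1, -1.4, 0], -6]]}}

```text
time_s: 60.05
tcp_pos: [0.472, -0.151, 0.064]
ee_rot: [[-0.857, -0.515, 0.014], [-0.515, 0.857, 0.003], [-0.013, -0.005, -1.0]]
wrist_force: [-2.6, 17.4, 7.8]
gripper_width: 0.355
```

```bash
python3 - <<'E'
from h import *
st();hs(); snap('scene'); places('scene',['jaw','carrier','carrier_grip']); arc(36,-42,13)
E
```

```text
t 60.05 tcp [ 0.472 -0.151  0.064] x [-0.857 -0.515 -0.013] y [-0.515  0.857 -0.005] z [ 0.014  0.003 -1.   ] F [-2.6 17.4  7.8] w 0.35518256138553195 j [  1.  20. -30.  -0. -40. -60.]
swing of tcp 36.0 rad 0.1338
scene jaw [ 0.5729 -0.2108  0.0008] 0.91
scene carrier [ 0.5637 -0.2703  0.0111] 0.7
scene carrier_grip [ 0.5666 -0.265   0.077 ] 0.67
scene carrier_grip [ 0.5263 -0.2327  0.041 ] 0.64
scene carrier_grip [ 5.684e-01 -2.634e-01 -2.000e-04] 0.5
[[[0.1, -0.0, -0.0], np.float64(1.0)], [[0.0, 1.5, -0.0], np.float64(7.0)], [[-0.3, 3.0, -0.0], np.float64(14.0)], [[-0.7, 4.5, -0.0], np.float64(20.0)], [[-1.3, 5.9, -0.0], np.float64(27.0)], [[-2.1, 7.2, -0.0], np.float64(33.0)], [[-3.0, 8.4, -0.0], np.float64(40.0)], [[-4.0, 9.5, 0.0], np.float64(46.0)], [[-5.2, 10.5, 0.0], np.float64(53.0)], [[-6.5, 11.4, 0.0], np.float64(59.0)], [[-7.8, 12.1, 0.0], np.float64(66.0)], [[-9.2, 12.7, 0.1], np.float64(72.0)], [[-10.7, 13.0, 0.1], np.float64(79.0)]]
```

Request:
{"fn": "carry_out", "kwargs": {"steps": [[[0, -0.4, 0], -2], [[-0.1, -0.7, 0], -3], [[-0.1, -0.7, 0], -3]]}}

```text
time_s: 60.55
tcp_pos: [0.4738, -0.1533, 0.0638]
ee_rot: [[-0.831, -0.557, 0.009], [-0.557, 0.831, 0.007], [-0.011, 0.001, -1.0]]
wrist_force: [-5.4, 19.1, 10.2]
gripper_width: 0.354
```

```bash
python3 - <<'E'
from h import *
st();hs()
E
```

```text
t 60.55 tcp [ 0.4738 -0.1533  0.0638] x [-0.831 -0.557 -0.011] y [-0.557  0.831  0.001] z [ 0.009  0.007 -1.   ] F [-5.4 19.1 10.2] w 0.3543546781005291 j [  1.  20. -29.  -1. -40. -56.]
swing of tcp 37.3 rad 0.1334
```

Request:
{"fn": "carry_out", "kwargs": {"steps": [[[0, 0.2, 0], 0], [[0, 0.2, 0], 0], [[0, 0.2, 0], 0], [[0, 0.2, 0], 0], [[0, 0.2, 0], 0], [[0, 0.2, -3], 0], [[0, 0.2, -7], 0], [[0, 0.2, -11], 0], [[0, 0.2, -14], 0], [[0, 0.2, -14], 0], [[0, 0.2, -14], 0]], "gripper": 0.5}}

```text
time_s: 61.65
tcp_pos: [0.471, -0.1529, 0.204]
ee_rot: [[-0.831, -0.556, 0.009], [-0.556, 0.831, 0.006], [-0.011, 0.0, -1.0]]
wrist_force: [0.4, -0.4, -1.2]
gripper_width: 0.749
```

```bash
python3 - <<'E'
from h import *
st(); im=snap('scene'); places('scene',['jaw','carrier','carrier_grip','handle_grip','lever_tab'])
c=proj('scene',[.56,-.18,.05]).astype(int)
k=im[c[1]-90:c[1]+90,c[0]-110:c[0]+130]; cv2.imwrite('pics/sc7.png',cv2.resize(k,None,fx=3.2,fy=3.2,interpolation=cv2.INTER_CUBIC)[:,:,::-1])
E
```

```text
t 61.65 tcp [ 0.471  -0.1529  0.204 ] x [-0.831 -0.556 -0.011] y [-0.556  0.831  0.   ] z [ 0.009  0.006 -1.   ] F [ 0.4 -0.4 -1.2] w 0.7491123948858688 j [  1.  10. -19.  -0. -60. -57.]
scene jaw [ 0.5707 -0.2103  0.0007] 0.74
scene carrier [ 0.5646 -0.2696  0.0121] 0.6
scene carrier_grip [ 0.5637 -0.2664  0.0776] 0.69
scene carrier_grip [ 0.5732 -0.214  -0.0018] 0.21
scene handle_grip [ 0.462  -0.1339  0.0785] 0.96
scene lever_tab [ 0.5771 -0.0641  0.1056] 0.76
```

View pics/sc7.png

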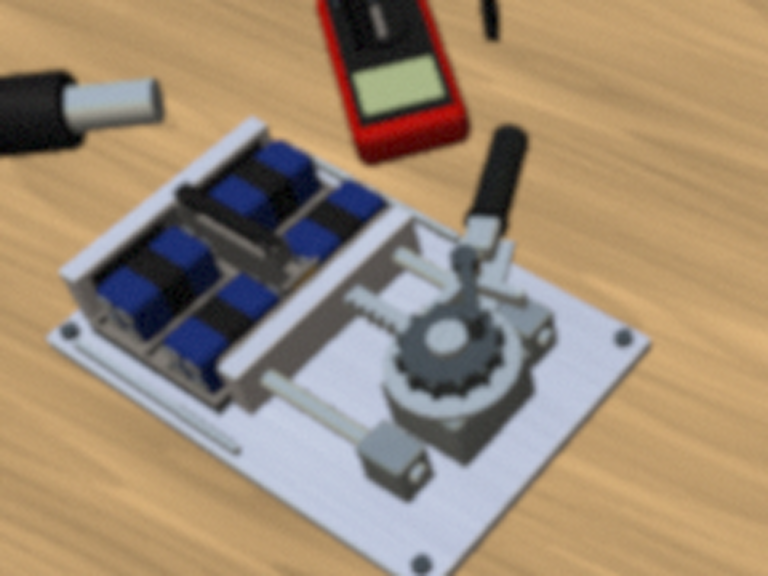

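The handle looks about 8° back from where I left it, though the jaw reading hasn't changed. I'll check whether the clamp has relaxed.

```bash
python3 - <<'E'
from h import *
im=snap('scene','s8');snap('top'); places('top',['handle_grip','jaw','carrier_grip']); 
for c in('scene',):
  for cf,m in masks(c,'handle_grip',1): print(cf,*rectaxis(c,m,.0755))
cal=r.calibration('wrist'); snap('wrist','w15'); places('wrist',['handle_grip'])
for cf,m in masks('wrist','handle_grip',2): print('w',cf,m.sum(),*rectaxis('wrist',m,.0755,cal))
go([.466,-.137,.064],111); 
E
```

```text
top jaw [ 0.5769 -0.2117  0.0007] 0.66
0.66 [ 0.5148 -0.0967] [240.1  80.7] 14.6
wrist handle_grip [ 0.4578 -0.1319  0.0768] 0.78
w 0.62 5839 [ 0.4814 -0.1242] [134.1  35.7] 22.6
shift [-0.26  1.59 13.98] twist 12.8 j6 -56.6
```

```bash
python3 - <<'E'
from h import *
go([.4626,-.1347,.064],112.4) 
E
```

```text
shift [-0.11  1.97 13.98] twist 11.4 j6 -56.6
```

Request:
{"fn": "carry_out", "kwargs": {"steps": [[[-0.2, 2, 0], 7], [[-0.2, 2, 2], 11.3], [[-0.2, 2, 6], 11.3], [[-0.2, 2, 10], 11.3], [[-0.2, 2, 13], 11.3], [[-0.2, 2, 13.9], 11.3], [[-0.2, 2, 13.9], 11.3], [[-0.2, 2, 13.9], 11.3]]}}

```text
time_s: 63.2
tcp_pos: [0.4646, -0.134, 0.0662]
ee_rot: [[-0.923, -0.384, 0.011], [-0.383, 0.924, 0.006], [-0.013, 0.001, -1.0]]
wrist_force: [1.0, -0.5, -0.1]
gripper_width: 0.747
```

Request:
{"fn": "carry_out", "kwargs": {"steps": [[[0, 0, 0], 0], [[0, 0, 0], 0], [[0, 0, 0], 0], [[0, 0, 0], 0], [[0, 0, 0], 0], [[0, 0, 0], 0], [[0, 0, 0], 0]], "gripper": -0.3}}

```text
time_s: 63.9
tcp_pos: [0.4645, -0.1339, 0.0661]
ee_rot: [[-0.924, -0.383, 0.011], [-0.383, 0.924, 0.006], [-0.013, 0.002, -1.0]]
wrist_force: [-0.1, 1.5, 0.0]
gripper_width: 0.355
```

```bash
python3 - <<'E'
from h import *
st();hs(); arc(28,40,4)
E
```

```text
t 63.9 tcp [ 0.4645 -0.1339  0.0661] x [-0.924 -0.383 -0.013] y [-0.383  0.924  0.002] z [ 0.011  0.006 -1.   ] F [-0.1  1.5  0. ] w 0.354946292557243 j [  3.  19. -31.  -1. -40. -70.]
swing of tcp 28.0 rad 0.133
[[[0.2, -0.0, -0.0], np.float64(0.0)], [[0.2, -0.9, -0.0], np.float64(-4.0)], [[0.1, -1.9, -0.0], np.float64(-8.0)], [[-0.1, -2.8, -0.0], np.float64(-12.0)]]
```

Request:
{"fn": "carry_out", "kwargs": {"steps": [[[0.1, -0.3, 0], -1], [[0.1, -0.5, 0], -2], [[0.1, -0.5, 0], -2]]}}

```text
time_s: 64.2
tcp_pos: [0.466, -0.1382, 0.0661]
ee_rot: [[-0.909, -0.416, 0.012], [-0.416, 0.91, 0.008], [-0.014, 0.002, -1.0]]
wrist_force: [-0.2, 6.1, 0.6]
gripper_width: 0.348
```

Request:
{"fn": "carry_out", "kwargs": {"steps": [[[0, -0.3, 0], -1], [[0, -0.5, 0], -2], [[0, -0.5, 0], -2]]}}

```text
time_s: 64.5
tcp_pos: [0.4678, -0.1415, 0.066]
ee_rot: [[-0.894, -0.447, 0.011], [-0.447, 0.894, 0.01], [-0.015, 0.004, -1.0]]
wrist_force: [-1.1, 8.5, 3.5]
gripper_width: 0.349
```

Request:
{"fn": "carry_out", "kwargs": {"steps": [[[0, -0.3, 0], -1], [[0, -0.5, 0], -2], [[0, -0.5, 0], -2]]}}

```text
time_s: 64.8
tcp_pos: [0.4693, -0.1442, 0.0659]
ee_rot: [[-0.878, -0.478, 0.01], [-0.478, 0.878, 0.013], [-0.015, 0.006, -1.0]]
wrist_force: [-3.0, 11.1, 5.1]
gripper_width: 0.353
```

```bash
python3 - <<'E'
from h import *
st();hs(); snap('scene','s9')
E
```

```text
t 64.8 tcp [ 0.4693 -0.1442  0.0659] x [-0.878 -0.478 -0.015] y [-0.478  0.878  0.006] z [ 0.01   0.013 -1.   ] F [-3.  11.1  5.1] w 0.35299767160076684 j [  1.  19. -30.  -1. -40. -62.]
swing of tcp 32.9 rad 0.1328
```

```bash
python3 - <<'E'
from h import *
a=cv2.imread('pics/s8.png',0).astype(np.float32);b=cv2.imread('pics/s9.png',0).astype(np.float32)
def ecc(c,h=11):
    c=np.round(c).astype(int); A=a[c[1]-h:c[1]+h,c[0]-h:c[0]+h];B=b[c[1]-h:c[1]+h,c[0]-h:c[0]+h]
    W=np.eye(2,3,dtype=np.float32)
    try: cc,W=cv2.findTransformECC(A,B,W,cv2.MOTION_TRANSLATION,(3,200,1e-6),None,1); return c,round(cc,4),W[:,2],np.abs(A-B).mean()
    except Exception as e: return c,'fail',np.abs(A-B).mean()
for n,p in dict(jawfar=(.645,-.205,.057),jawmid=(.6,-.205,.057),rodblk=(.648,-.1,.03),stop=(.64,-.335,.06),carrier=(.63,-.23,.03),handle=(.5,-.12,.0755)).items(): print(n,*ecc(proj('scene',p)))
print(proj('scene',[.6,-.2,.05])-proj('scene',[.6,-.19,.05]),'px per 10mm of -y')
E
```

```text
jawfar [168 291] 0.9989 [-0.0565112  -0.06498928] 2.481405
jawmid [183 275] 0.9965 [ 0.07399575 -0.17707777] 2.3842976
rodblk [213 321] 0.9993 [-0.01523888 -0.02353858] 1.7727273
stop [120 265] 0.999 [-0.01659436  0.00565207] 1.9442148
carrier [167 289] 0.999 [-0.05348431 -0.08051938] 2.5103307
handle [245 251] 0.902 [-4.0852685   0.00425825] 37.359505
[-3.91341136 -1.83123268] px per 10mm of -y
```

The jaw body hasn't moved: under 0.15 mm between rest and reloading, while the handle swung about 6°. So the clamp is latched. I'll push further to tighten it properly.

Request:
{"fn": "carry_out", "kwargs": {"steps": [[[0, -0.5, 0], -2], [[-0.1, -1, 0], -4], [[-0.1, -1, 0], -4]]}}

```text
time_s: 65.15
tcp_pos: [0.4728, -0.1502, 0.0657]
ee_rot: [[-0.843, -0.537, 0.005], [-0.537, 0.843, 0.017], [-0.013, 0.011, -1.0]]
wrist_force: [-5.5, 16.1, 9.6]
gripper_width: 0.351
```

Request:
{"fn": "carry_out", "kwargs": {"steps": [[[0, -0.4, 0], -2], [[-0.1, -0.8, 0], -3], [[-0.1, -0.8, 0], -3]]}}

```text
time_s: 65.45
tcp_pos: [0.4751, -0.1533, 0.0656]
ee_rot: [[-0.815, -0.579, -0.002], [-0.579, 0.815, 0.022], [-0.011, 0.018, -1.0]]
wrist_force: [-7.1, 20.1, 11.0]
gripper_width: 0.352
```

Request:
{"fn": "carry_out", "kwargs": {"steps": [[[0, -0.4, 0], -2], [[-0.1, -0.8, 0], -3], [[-0.1, -0.8, 0], -3]]}}

```text
time_s: 65.75
tcp_pos: [0.477, -0.1556, 0.0653]
ee_rot: [[-0.785, -0.62, -0.01], [-0.62, 0.784, 0.027], [-0.009, 0.028, -1.0]]
wrist_force: [-7.3, 20.8, 13.9]
gripper_width: 0.353
```

```bash
python3 - <<'E'
from h import *
st();hs(); snap('scene','s10')
a=cv2.imread('pics/s8.png',0).astype(np.float32);b=cv2.imread('pics/s10.png',0).astype(np.float32)
for n,p in dict(jawfar=(.645,-.205,.057),jawfar2=(.655,-.2,.04),rodblk=(.648,-.1,.03),stop=(.64,-.335,.06)).items():
    c=np.round(proj('scene',p)).astype(int);h=11;W=np.eye(2,3,dtype=np.float32)
    cc,W=cv2.findTransformECC(a[c[1]-h:c[1]+h,c[0]-h:c[0]+h],b[c[1]-h:c[1]+h,c[0]-h:c[0]+h],W,cv2.MOTION_TRANSLATION,(3,200,1e-6),None,1);print(n,W[:,2])
E
```

```text
t 65.75 tcp [ 0.477  -0.1556  0.0653] x [-0.785 -0.62  -0.009] y [-0.62   0.784  0.028] z [-0.01   0.027 -1.   ] F [-7.3 20.8 13.9] w 0.3527374912539686 j [ -1.  21. -27.  -2. -43. -49.]
swing of tcp 38.8 rad 0.132
jawfar [-0.14644557 -0.2076957 ]
jawfar2 [-0.18289791 -0.11443567]
rodblk [ 0.00592949 -0.02841228]
stop [-0.01143074  0.00925373]
```

Request:
{"fn": "carry_out", "kwargs": {"steps": [[[0, 0.2, 0], 0], [[0, 0.2, 0], 0], [[0, 0.2, 0], 0], [[0, 0.2, 0], 0], [[0, 0.2, 0], 0], [[0, 0.2, -3], 0], [[0, 0.2, -7], 0], [[0, 0.2, -11], 0], [[0, 0.2, -14], 0], [[0, 0.2, -14], 0], [[0, 0.2, -14], 0]], "gripper": 0.5}}

```text
time_s: 66.9
tcp_pos: [0.4769, -0.1579, 0.2056]
ee_rot: [[-0.785, -0.62, -0.008], [-0.62, 0.784, 0.028], [-0.011, 0.027, -1.0]]
wrist_force: [-0.5, -0.3, -1.3]
gripper_width: 0.75
```

```bash
python3 - <<'E'
from h import *
st(); snap('scene','s11'); places('scene',['handle_grip','jaw','carrier','carrier_grip','multimeter'])
b=cv2.imread('pics/s11.png',0).astype(np.float32)
for f in ('s8','s10'):
  a=cv2.imread(f'pics/{f}.png',0).astype(np.float32)
  for n,p in dict(jawfar=(.645,-.205,.057),jawfar2=(.655,-.2,.04),rodblk=(.648,-.1,.03),stop=(.64,-.335,.06)).items():
    c=np.round(proj('scene',p)).astype(int);h=11;W=np.eye(2,3,dtype=np.float32)
    cc,W=cv2.findTransformECC(a[c[1]-h:c[1]+h,c[0]-h:c[0]+h],b[c[1]-h:c[1]+h,c[0]-h:c[0]+h],W,cv2.MOTION_TRANSLATION,(3,200,1e-6),None,1);print(f,n,W[:,2])
im=cv2.imread('pics/s11.png'); c=proj('scene',[.58,-.24,.05]).astype(int)
cv2.imwrite('pics/sc12.png',cv2.resize(im[c[1]-60:c[1]+60,c[0]-75:c[0]+75],None,fx=5,fy=5,interpolation=cv2.INTER_CUBIC))
E
```

```text
t 66.9 tcp [ 0.4769 -0.1579  0.2056] x [-0.785 -0.62  -0.011] y [-0.62   0.784  0.027] z [-0.008  0.028 -1.   ] F [-0.5 -0.3 -1.3] w 0.749596300500312 j [ -1.  11. -17.  -2. -63. -50.]
scene handle_grip [ 0.4558 -0.1321  0.0785] 0.65
scene jaw [ 0.573  -0.2139  0.0034] 0.6
scene carrier [ 0.5635 -0.2697  0.013 ] 0.66
scene carrier_grip [ 0.5616 -0.2649  0.0755] 0.91
scene multimeter [ 3.529e-01 -3.128e-01  1.000e-04] 0.64
s8 jawfar [ 0.01035631 -0.01063948]
s8 jawfar2 [0.0191826  0.02415424]
s8 rodblk [-0.01920649 -0.00665942]
s8 stop [-0.03074412  0.02386074]
s10 jawfar [0.12564093 0.19993213]
s10 jawfar2 [0.14193119 0.11199158]
s10 rodblk [-0.02537844 -0.00669387]
s10 stop [ 0.01451634 -0.0126722 ]
```

View pics/sc12.png

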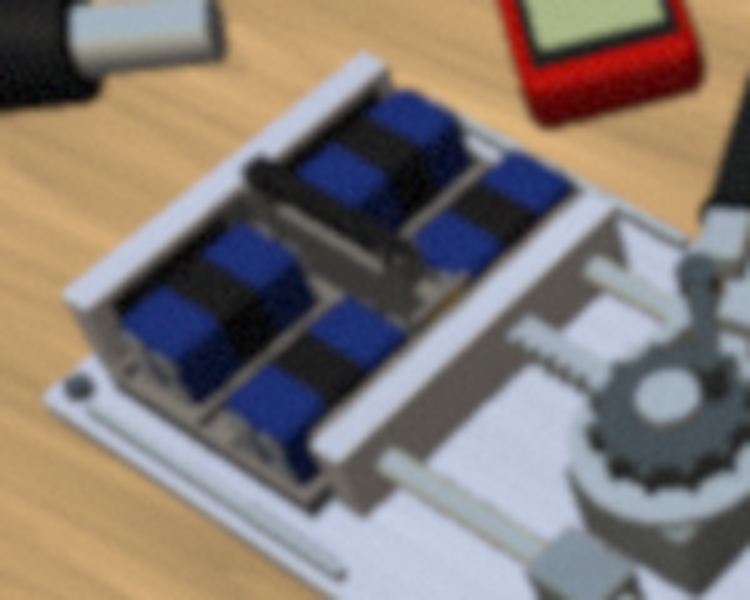

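The last picture shows four packs flat in the carrier, with the jaw bar tight against it and the lever on closing. Pushing the handle 11° further at about 22 N moved the jaw only about 0.45 mm, where free closing would give 2.8 mm. That means the handle has stalled and the jaw plate is home. The arm is clear, so I'm handing in.

```bash
python3 - <<'E'
from h import *
print(r.finish_job())
E
```

```text
the job is handed in; nothing more can be done
None
```

I finished the task and handed it in at about 67 s of the 210 s allowed; no verdict is reported. The one thing I could not confirm is the clamp force after I let go of the handle, because nothing measures it directly.

- **Packs:** all four blue packs lie flat, one in each bay; I left the two pink look-alikes alone. The last picture still shows every pack in its bay.
- **Carrier:** I lifted the loaded carrier by its rail and set it in the dock about 18 mm from the stop. The jaw then pushed it up to the stop. It last read about (0.564, −0.270), within a few mm of the clamped position I estimated for the dock origin, (0.566, −0.267). Reported positions are good to about 4 mm.
- **Reversing lever:** it is on closing; the tab moved about 33 mm across.
- **Clamping:** I made four closing strokes, the last in small steps, until the handle resisted with about 22 N. Pushing it about 11° further then moved the jaw only about 0.45 mm, where free closing would give about 2.8 mm. I take that as the jaw plate being home.
- **Multimeter:** it reads within about 3 mm of where it started.
- **Gripper:** it is open at z ≈ 0.2 m, touching nothing.

**Check that disagreed:** the handle does not stay where I leave it. Each time I let go it sprang back about 8–10°, and the jaw backed off by those same 0.45 mm. I judged this to be give in the mechanism, so I expect the clamp to hold above 10 N.

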